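# Put the blades away in the pin-release drawer

### The job

Put the carton of spare blades away in the drawer of the small grey cabinet, which opens only with the release pin: push the pin's steel rod through the oblong hole above the drawer and feel along it for the hidden spring latch lever, and where the rod meets the solid plate do not force it but back off and try beside it. Then lay the pin back on the table, lay the carton flat in the drawer and push the drawer fully home until it latches. Leave the grease jar and the ink knife where they are.

Things in the scene. Friction and masses are not known exactly. Their poses are not given: they have to be found in the camera images.
- cabinet: Grey sheet-steel cabinet fixed on the table, 213 deep (x) x 216 wide (y) x 138 mm high; tape roll and small jar on the rear half of its top. Origin: on its underside, midway in its width, 95 mm behind the front face. It faces its own -x: below, the drawer (z 10 to 76 mm); above, a 3 mm fascia with an oblong access hole.
- hole (a point): Centre of the access hole on the fascia's outer face, 117 mm above the table; axes as the cabinet's (+x straight in, y along the hole). Hole 52 mm long (y), 14 mm high. Inside, 32 mm behind the outer face, a solid steel plate closes it off, but for a 20 mm wide window, its centre anywhere within 20 mm left or right of the hole's centre, not seen from outside, with the latch lever's tail in it.
- latch (a joint): Angle of the hidden latch lever, rad: 0 latched, lets the drawer go at about 0.3, stops at 0.5. Its upright tail, 16 mm wide, stands in the middle of the plate's window, 30 mm behind the fascia's outer face. It yields to 3 to 6 N and springs back when let go; it lets go when the rod's tip is about 45 mm, and stops when it is 53 mm, behind the outer face.
- drawer (a joint): How far the drawer is out, m: up to 0.002 shut and latched, 0.17 fully out. The tripped latch lets a spring plunger throw it out about 50 mm or more, passing below the rod; from there it slides freely (about 1 N) and stays where left. Shutting it takes up to about 20 N over the last 50 mm, and the latch snaps in by itself in the last 2 mm, when the drawer is pushed to its stop.
- handle (a point): Middle of the drawer's bar handle: a level bar 10 mm thick and 100 mm long along y, 40 mm clear of the drawer front, 62 mm above the table; axes as the cabinet's; moves with the drawer.
- drawer_floor (a point): Point on the drawer's inner floor, 16 mm above the table; axes as the cabinet's; moves with the drawer. The inside reaches 88 mm to either side (y), 92 mm ahead (-x, to the 12 mm thick front) and 75 mm back (+x); side and back walls stand 40 mm above the floor. Fully open, all but the last 5 mm at the back is clear of the cabinet. To shut, what lies inside must be under 40 mm high.
- keeper (a point): Middle of the roller keeper that the latch hooks: a 6 mm thick level roller between two cheeks inside the drawer front, 70 mm above the table, 84 mm long along y, reaching 22 mm back from the front; moves with the drawer. Things go into the drawer behind it (+x).
- pin: The release pin, loose: square wooden grip 70 x 22 x 22 mm with a 6 mm thick steel rod that stands 70 mm out of the middle of the grip's front end, total length 140 mm. Origin: centre of the grip's underside; x points along the rod.
- pin_grip (a point): Centre of the pin's wooden grip, 11 mm above its underside, on the rod's axis; axes as the pin's.
- pin_tip (a point): Tip of the steel rod (rounded), on the rod's axis, 105 mm ahead (+x) of the grip's centre.
- carton: The carton of blades, loose: small kraft carton, solid body 40 (x) x 135 (y) x 38 mm high, with open end flaps that stick out 25 mm farther at its -y end. Origin on its underside, 12.5 mm from the centre along y.
- carton_centre (a point): Centre of the carton's solid body, 19 mm above its underside; long axis y, 40 mm wide along x.
- grease_jar: Bystander: grease jar with a screw lid, 76 mm wide, 84 mm high. Origin: centre of its underside.
- knife: Bystander: broad ink knife lying flat, 117 mm long. Origin: centre of its underside.
Not all that is in view belongs to the job. There is more than one size of the carton; the job needs the larger.

How it is judged (in metres and radians):
On the way, in this order (a step that is already met when the one before it is completed fails the run):
1. the pin's rod, through the hole, has pushed the latch lever to its release (value of joint latch above 0.15 rad and x of pin_tip in the frame of hole above 0.035 m and y of pin_tip in the frame of hole between -0.027 and 0.027 m and z of pin_tip in the frame of hole between -0.012 and 0.012 m), for 0.04 s.
2. the carton lies let go in the open drawer (value of joint drawer above 0.06 m and x of carton_centre in the frame of drawer_floor between -0.08 and 0.07 m and y of carton_centre in the frame of drawer_floor between -0.06 and 0.06 m and z of carton_centre in the frame of drawer_floor between 0 and 0.03 m and contact force between the fingers and carton below 0.1 N), for 0.1 s.
At the end, for the whole second after the job is handed in: The drawer is shut to within 5 mm and latched (lever below 0.06 rad), the carton lies flat (within 0.2 rad) on the drawer's floor (its centre less than 30 mm above the floor), the pin lies on the table (grip centre less than 20 mm above it), and all is at rest (value of joint drawer below 0.005 m and value of joint latch below 0.06 rad and x of carton_centre in the frame of drawer_floor between -0.08 and 0.07 m and y of carton_centre in the frame of drawer_floor between -0.06 and 0.06 m and z of carton_centre in the frame of drawer_floor between 0 and 0.03 m and angle between carton_centre's own z axis and vertical below 0.2 rad and height (world z) of pin_grip between 0 and 0.02 m and height (world z) of pin_tip above 0 m and linear speed of each of pin, carton below 0.02 m/s); the robot touches nothing.
It fails at once if the pin is forced against the cabinet or the plate with more than 45 N (contact force between pin and cabinet above 45 N).
It fails at once if the grease jar or the ink knife is moved by more than 20 mm or the jar knocked over (distance of any of grease_jar, knife from where it was at the start of the episode above 0.02 m or angle between grease_jar's own z axis and vertical above 0.4 rad).
It also fails if it takes over 72 s, if anything falls off the work surface, if the arm or the gripper's body presses on something with over 40 N, if the wrist force passes 120 N, or if a joint passes its speed limit or range.

### The arm

A 6-joint arm with a two-finger parallel gripper is mounted at the origin on a cart in front of the work surface, level with it; the furniture and walls round the work are solid. World frame = base frame: x ahead of the robot, y to its left, z up, the work surface at z = 0. Lengths are in mm, angles in rad, forces in N, time in s.
With the tool pointing down it reaches from about 300 to 775 mm from the base axis. Payload 14.6 kg.
Tool frame: the origin (TCP) lies between the finger pads; the fingertips stand 8 mm ahead of it and the grasp point (between the pads) lies 11 mm behind it; y points along the fingers, x is the direction in which the jaws open and shut, and the axes are right-handed (so a half turn about y gives the same grasp; the last joint's range is limited). The gripper opens to 94 mm and grips with 3 to 60 N. Pads are 16 mm wide; open, the fingers measure 119 mm over their backs; the gripper's body (75 mm by 177 mm) begins 78 mm behind the grasp point.
Start: joints at [1.103, 0.3, 1.521, -0, 1.321, -0.067], TCP at [214.582, 506.403, 213.446] pointing down, gripper open.
Joint ranges: [-3.03, 3.03], [-0.79, 2.21], [0.23, 2.52], [-1.04, 4.18], [0, 3.07], [-2.55, 2.55]. Speed limits (rad/s): [2.22, 2.22, 2.57, 3.14, 3.14, 3.14].

### API

Orientations are given as [roll, pitch, yaw] about the fixed x, y, z axes, in that order (R = Rz(yaw) Ry(pitch) Rx(roll)).
In Python, from cell import read_state, imaging, order gives the robot as it stands. The module is installed in compiled form; this text tells all that it offers.
- The arm moves only by the shell command python3 -m handwheel 'ROWS' [FORCE]. ROWS is JSON, a list that holds one entry, the list of rows, each a list of 7 numbers: the shift along the tool's x, y, z in mm, then the turn, a rotation vector about the tool's x, y, z in degrees, then the opening, from -1 (shut) to 1 (fully open), so that 0 is half open. A call has 1 to 5 rows; each row is the pose to reach, as a shift and turn from the pose measured when the call began, along the tool's axes at that moment; what a row does not reach only later rows make up. A row lasts 1/12 s, in which the tool goes at most 41.7 mm and 7.16 degrees, less where a joint would pass 70% of its speed; a pose out of reach is approached as far as the arm can. A call with a gripper value outside its range is refused whole. The fingers move at their own pace and stop on an object; FORCE is the grip in N (left out, the last holds). Time passes only in rows, so rows that repeat a pose let the fingers close. It gives the time, the measured TCP pose, the force and the opening at its end, in the units of the state.
- read_state(): the state, without advancing time (a new reading comes with each control period).
- imaging.camera(name): name is "scene" or "top"; returns (picture, depth): 420x560x3 uint8, red, green, blue; 420x560 float32, mm along the optical axis (not along the pixel's ray), 0 where there is no reading.
- imaging.get_calibration(name): a dict with "mtx" (3x3 intrinsics, pixels), "dist" ([k1, k2, p1, p2, k3] as OpenCV has them; the pictures are not rectified), "world_from_camera" (4x4, takes a point from camera to world coordinates). Camera axes: x right, y down, z forward; pixel columns grow to the right and rows downward; lengths in mm; the calibration is good to about 2 mm. A picture is of the moment at which its call begins. get_calibration takes no time and is no camera call.
- order.sign_off(): hands the job in, once; it reports no verdict.
The state is a dict: "clock": time; "joints": joint angles; "qd": joint speeds; "effort": joint torques, N m; "eef_pos": TCP position; "eef_rot": TCP orientation; "wrist_force": force on the tool from outside, world axes, zero at the start; "moment": the same for the moment, N m; "finger_gap": finger opening in mm.
Only numpy, scipy, OpenCV 4.12 (cv2) and the standard library are available. Lean on these libraries where they do the work, as an engineer would, in place of code of your own. Each camera call takes 0.05 s, during which the arm holds its last target.

## Working session

There is one attempt and no reset: what is moved stays moved. The work goes in short steps, Python scripts to look and compute and a shell command to move; the robot and the scene stay as the last step left them, time stands still between calls to the robot, and variables do not carry over. Pictures are saved under pics/ and viewed, and the job is handed in when it is done.

```bash
mkdir -p pics; cat > h.py <<'E'
import numpy as np, cv2
from cell import read_state, imaging, order
from scipy.spatial.transform import Rotation as R
def snap(n,tag):
    p,d=imaging.camera(n); cv2.imwrite(f'pics/{tag}.png',p[:,:,::-1]); np.savez(f'pics/{tag}.npz',p=p,d=d); return p,d
def ray(n,uv):
    c=imaging.get_calibration(n); T=np.array(c['world_from_camera'])
    u=cv2.undistortPoints(np.array(uv,float).reshape(-1,1,2),np.array(c['mtx']),np.array(c['dist'])).reshape(-1,2)
    d=np.c_[u,np.ones(len(u))]
    return T[:3,3],d@T[:3,:3].T
def onz(n,uv,z):
    o,d=ray(n,uv); return o+d*((z-o[2])/d[:,2])[:,None]
def cloud(n,uv,depth):
    o,d=ray(n,uv); uv=np.array(uv,int); return o+d*depth[uv[:,1],uv[:,0]][:,None]
def full(n,depth):
    h,w=depth.shape; v,u=np.mgrid[:h,:w]; P=cloud(n,np.c_[u.ravel(),v.ravel()],depth).reshape(h,w,3); P[depth==0]=np.nan; return P
def st():
    s=read_state(); print({k:np.round(s[k],3).tolist() for k in s if k not in('qd','effort')}); return s
E
python3 - <<'E'
from h import *
st()
for n in('scene','top'):
    p,d=snap(n,n+'0'); c=imaging.get_calibration(n); print(n,np.round(np.array(c['world_from_camera']),2).tolist(),np.array(c['mtx']).round(1).tolist(),c['dist'])
E
```

```text
{'clock': 0.0, 'joints': [1.103, 0.3, 1.522, -0.0, 1.321, -0.067], 'eef_pos': [214.494, 506.167, 212.884], 'eef_rot': [-1.571, 0.001, 1.17], 'wrist_force': [0.354, 0.578, -0.009], 'moment': [0.016, -0.054, -0.042], 'finger_gap': 93.816}
scene [[-0.72, -0.36, 0.59, -197.31], [-0.69, 0.39, -0.6, 1010.99], [-0.01, -0.84, -0.54, 763.36], [0.0, 0.0, 0.0, 1.0]] [[535.7, 0.0, 293.9], [0.0, 535.7, 208.2], [0.0, 0.0, 1.0]] [-0.04634022  0.          0.          0.          0.        ]
top [[-0.06, -0.97, 0.21, 320.51], [-1.0, 0.06, -0.01, 266.72], [-0.0, -0.21, -0.98, 1150.83], [0.0, 0.0, 0.0, 1.0]] [[496.3, 0.0, 277.4], [0.0, 496.3, 201.8], [0.0, 0.0, 1.0]] [-0.17982638  0.          0.          0.          0.        ]
```

View pics/scene0.png

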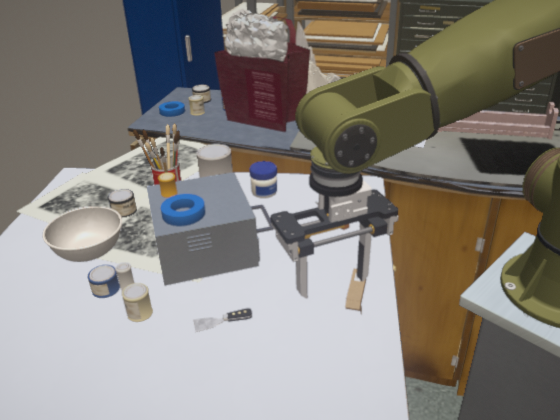

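View pics/top0.png

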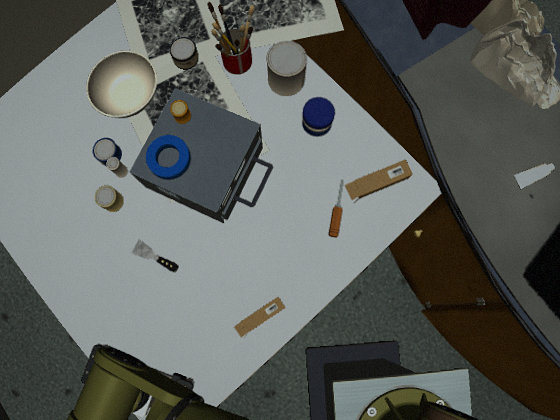

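```bash
python3 - <<'E'
from h import *
f=np.load('pics/top0.npz'); p,d=f['p'],f['d']; P=full('top',d)
hsv=cv2.cvtColor(p,cv2.COLOR_RGB2HSV)
print('table',P[300,150],P[260,380])
for nm,(x0,y0,x1,y1) in dict(big=(340,150,420,205),small=(225,285,295,345),grip=(322,198,350,245)).items():
    h=hsv[y0:y1,x0:x1]; z=P[y0:y1,x0:x1,2]
    m=((h[...,0]<25)&(h[...,1]>90)&(h[...,2]>60)).astype(np.uint8)
    m=cv2.morphologyEx(m,cv2.MORPH_OPEN,np.ones((2,2)))
    c=max(cv2.findContours(m,0,cv2.CHAIN_APPROX_NONE)[0],key=cv2.contourArea)
    b=cv2.boxPoints(cv2.minAreaRect(c))+[x0,y0]
    zz=np.nanpercentile(z[m>0],[10,50,90]); w=onz('top',b,zz[1]); 
    e=[np.linalg.norm(w[i]-w[i-1]) for i in range(4)]
    print(nm,b.round(1).tolist(),'z',zz,'ctr',w.mean(0).round(1),'edges',np.round(e,1),'yaw',[np.degrees(np.arctan2(*(w[i]-w[i-1])[1::-1])).round(1) for i in range(4)])
for nm,(u,v) in dict(cabtop=(215,160),handle1=(270,165),blue=(318,108),white=(287,55),rod=(339,190),knife=(140,247)).items(): print(nm,P[v,u].round(1))
for nm,(x0,y0,x1,y1),k in [('a',(320,170,425,245),7),('b',(200,115,290,235),6),('c',(225,285,295,345),7)]:
    cv2.imwrite(f'pics/crop_{nm}.png',cv2.resize(p[y0:y1,x0:x1,::-1],None,fx=k,fy=k,interpolation=cv2.INTER_CUBIC)[:600,:800])
g=np.load('pics/scene0.npz')['p']; cv2.imwrite('pics/crop_s.png',cv2.resize(g[170:280,140:290,::-1],None,fx=5,fy=5,interpolation=cv2.INTER_CUBIC))
E
```

```text
table [357.73796074 565.71577632   1.68911571] [ 490.33923385 -157.33661306 -875.14631064]
big [[345.3, 185.3], [406.6, 159.9], [413.1, 175.6], [351.8, 200.9]] z [29.33633006 37.10852492 40.35100456] ctr [599.2  14.9  37.1] edges [ 39.8 161.2  40.7 160.1] yaw [np.float64(16.8), np.float64(-71.0), np.float64(-164.7), np.float64(108.7)]
small [[234.7, 326.5], [278.5, 297.3], [285.8, 308.2], [241.9, 337.4]] z [19.83136691 28.12556124 31.14928221] ctr [305.1 311.2  28.1] edges [ 28.8 117.3  29.  116.9] yaw [np.float64(30.8), np.float64(-59.9), np.float64(-149.9), np.float64(120.0)]
grip [[329.2, 235.7], [334.0, 206.8], [343.1, 208.4], [338.3, 237.2]] z [17.92153373 21.98690049 24.81827339] ctr [510.2 123.6  22. ] edges [21.2 68.9 21.5 68.9] yaw [np.float64(76.6), np.float64(-14.2), np.float64(-103.4), np.float64(165.5)]
cabtop [641.4 384.7 137.6]
handle1 [644.6 268.   63.1]
blue [768.8 148.8  83.4]
white [895.9 212.2 110.3]
rod [590.3 107.4   1.5]
knife [483.  586.9   2.5]
```

View pics/crop_a.png

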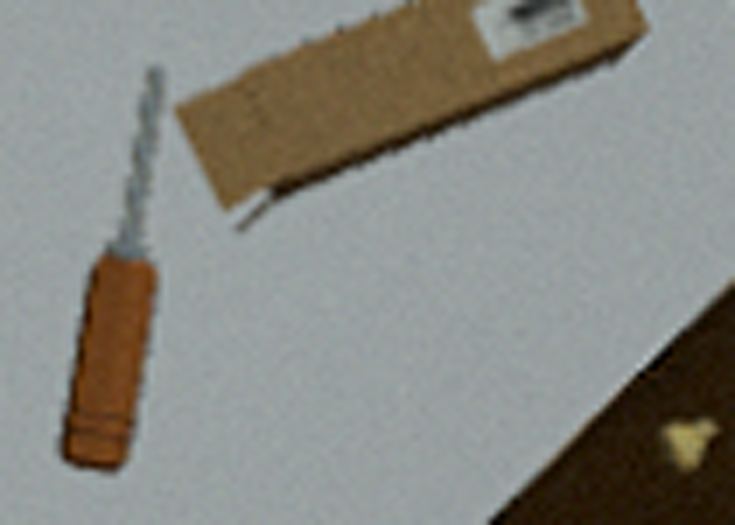

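View pics/crop_b.png

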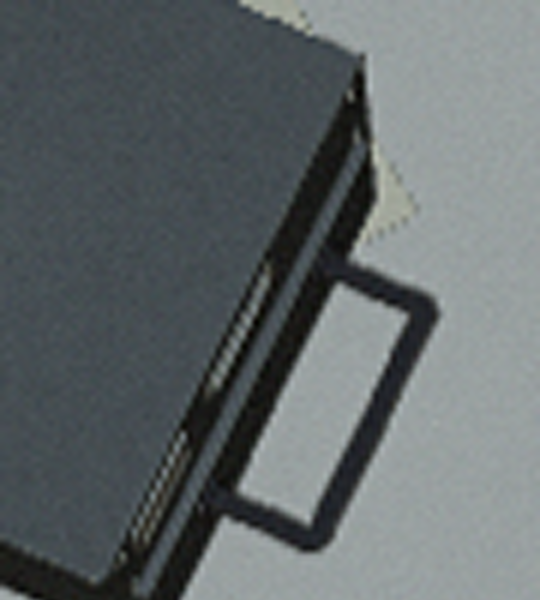

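View pics/crop_c.png

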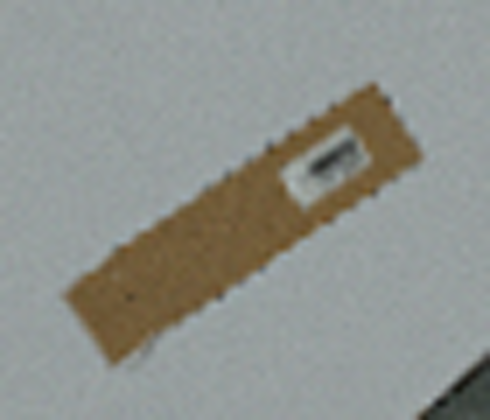

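```bash
python3 - <<'E'
from h import *
f=np.load('pics/top0.npz'); p,d=f['p'],f['d']; P=full('top',d)
z=P[...,2]; m=((z>128)&(z<190)).astype(np.uint8); m[:,:120]=0;m[:80]=0;m[240:]=0;m[:,275:]=0
m=cv2.morphologyEx(m,cv2.MORPH_CLOSE,np.ones((5,5)))
c=max(cv2.findContours(m,0,cv2.CHAIN_APPROX_NONE)[0],key=cv2.contourArea)
w=onz('top',c.reshape(-1,2),138.)
r=cv2.minAreaRect(w[:,:2].astype(np.float32)); b=cv2.boxPoints(r); print(r,b.tolist())
# colour/edge-based front edge: fit lines
px=onz('top',[(260,125),(216.7,212.5)],138.); print(px)
# handle
m=((z>52)&(z<72)).astype(np.uint8); m[:,:222]=0;m[:145]=0;m[230:]=0;m[:,280:]=0
v,u=np.nonzero(m); Q=P[v,u]; print(len(Q)); r2=cv2.minAreaRect(Q[:,:2].astype(np.float32)); print(r2,np.median(Q[:,2]))
gray=cv2.cvtColor(p,cv2.COLOR_RGB2GRAY)
for (u,v) in [(245,160),(238,175),(230,190)]: # profile across front edge
    print(P[v,u-14:u+30:4].round(0).tolist(), gray[v,u-14:u+30:2].tolist())
# scene camera
g=np.load('pics/scene0.npz'); S=full('scene',g['d'])
print('tape',np.nanmax(S[195:225,160:205,2])); 
for (u,v) in [(255,215),(270,222),(265,208),(262,230)]: print(u,v,S[v,u].round(0))
# rod
print('rod tip',onz('top',[(342,180),(338,206)],11.))
# jar fits
for nm,(x0,y0,x1,y1) in dict(blue=(295,90,345,140)).items():
    zz=P[y0:y1,x0:x1]; k=(zz[...,2]>75)&(zz[...,2]<95); q=zz[k][:,:2].astype(np.float32); print(nm,cv2.minEnclosingCircle(q))
hh=P[...,2].copy()
# table edge near
E
```

```text
((670.9378662109375, 427.2947692871094), (216.3340301513672, 219.42759704589844), 61.38396072387695) [[522.8204956054688, 384.88653564453125], [715.4447631835938, 279.79443359375], [819.0552368164062, 469.7030029296875], [626.4309692382812, 574.7951049804688]]
[[714.20147639 284.10425972 138.        ]
 [526.77007077 385.14302708 138.        ]]
485
((602.5281982421875, 313.056640625), (55.025943756103516, 181.72254943847656), 60.62654495239258) 65.97205402978784
[[639.0, 350.0, 139.0], [638.0, 342.0, 139.0], [638.0, 333.0, 139.0], [641.0, 325.0, 127.0], [653.0, 319.0, 87.0], [657.0, 310.0, 69.0], [658.0, 301.0, 64.0], [657.0, 292.0, 67.0], [657.0, 283.0, 66.0], [677.0, 275.0, -2.0], [675.0, 265.0, 1.0]] [72, 78, 75, 72, 75, 76, 46, 41, 24, 78, 39, 22, 39, 40, 35, 48, 114, 163, 160, 159, 157, 159]
[[606.0, 366.0, 140.0], [606.0, 358.0, 139.0], [605.0, 350.0, 139.0], [609.0, 342.0, 123.0], [620.0, 336.0, 84.0], [623.0, 328.0, 69.0], [636.0, 321.0, 20.0], [641.0, 313.0, -1.0], [639.0, 303.0, 5.0], [640.0, 294.0, 1.0], [622.0, 283.0, 63.0]] [76, 72, 79, 79, 75, 84, 87, 89, 32, 83, 18, 27, 35, 165, 156, 158, 159, 159, 161, 160, 111, 40]
[[575.0, 385.0, 138.0], [575.0, 376.0, 138.0], [574.0, 368.0, 138.0], [576.0, 360.0, 128.0], [585.0, 355.0, 88.0], [588.0, 347.0, 76.0], [598.0, 341.0, 30.0], [606.0, 334.0, -2.0], [606.0, 324.0, -3.0], [604.0, 315.0, 0.0], [604.0, 305.0, -1.0]] [75, 76, 73, 76, 80, 75, 68, 45, 18, 79, 68, 20, 22, 151, 157, 156, 157, 154, 160, 155, 160, 35]
tape 164.66972468540962
255 215 [699. 243.  -2.]
270 222 [279. 575. 331.]
265 208 [704. 202.  -2.]
262 230 [563. 342.  64.]
rod tip [[612.00520138  99.31256827  11.        ]
 [549.65329752 114.60448158  11.        ]]
blue ((761.2986450195312, 148.40875244140625), 38.08906936645508)
```

View pics/crop_s.png

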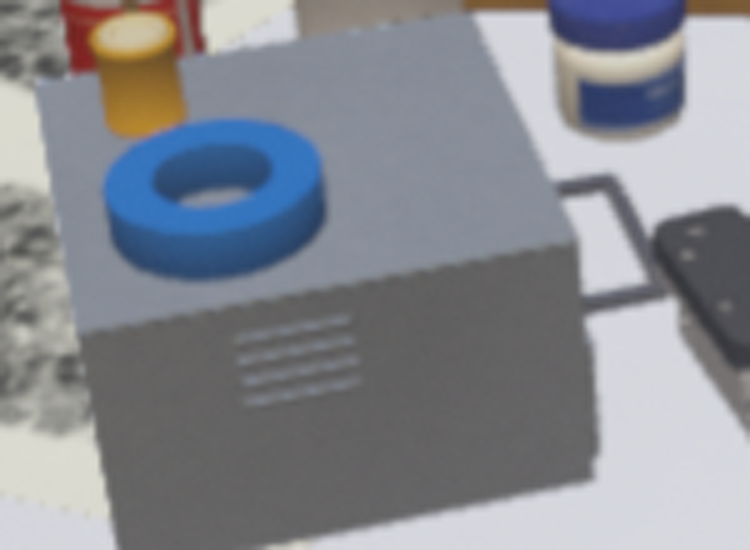

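```bash
python3 - <<'E'
from h import *
f=np.load('pics/top0.npz'); p=f['p']; g=cv2.GaussianBlur(cv2.cvtColor(p,cv2.COLOR_RGB2GRAY),(3,3),0).astype(float)
from scipy.ndimage import map_coordinates
a,b=np.array([715.4,279.8,138]),np.array([522.8,384.9,138])
c=imaging.get_calibration('top');T=np.linalg.inv(np.array(c['world_from_camera']))
def proj(X): return cv2.projectPoints(np.atleast_2d(X).astype(float),cv2.Rodrigues(T[:3,:3])[0],T[:3,3],np.array(c['mtx']),np.array(c['dist']))[0].reshape(-1,2)
n=np.array([.479,.878,0]); pts=[]
s=np.linspace(-9,9,73)
for t in np.linspace(.08,.92,40):
    X=a+(b-a)*t; L=X+s[:,None]*n; uv=proj(L); I=map_coordinates(g,[uv[:,1],uv[:,0]],order=1)
    k=np.argmax(np.gradient(I)); pts.append((t*216,s[k]))
pts=np.array(pts); print(pts[:,1].round(1)); med=np.median(pts[:,1]); ok=abs(pts[:,1]-med)<2; print(np.polyfit(pts[ok,0],pts[ok,1],1),med)
print(onz('top',[(270,166.7),(252.5,204.2)],67.),onz('top',[(270,166.7),(252.5,204.2)],67.).mean(0))
# tall things near path
P=full('top',f['d']); 
E
```

```text
[ 0.8  1.8  3.5  3.5  3.8  3.8  3.   4.   4.2  2.5  2.8  2.8  4.5  4.
  4.2 -2.  -2.5 -2.8 -3.2 -3.5 -3.5 -3.5 -3.5 -3.5 -3.5 -3.2  3.8  3.2
  3.5 -0.8 -1.5 -1.5 -3.  -3.  -5.2 -5.2 -5.2 -5.2  1.8  3.5]
[-0.00872465  1.10677449] 0.0
[[639.37640098 268.2171993   67.        ]
 [554.95010686 312.53747771  67.        ]] [597.16325392 290.3773385   67.        ]
```

The two cartons are the large one at (378,180), 40 x 160 x 38 mm including flaps, and the small one at (260,316), 29 x 117 x 28 mm. The large one fits the description, and the crop confirms it with its flap at the left end. The pin is at (335,222), with its rod tip at (342,180). The blue jar at (318,116), 76 mm wide, is the grease jar, and the knife is at (155,255).

```bash
cat > to.py <<'E'
import sys
from h import *
# usage: to.py x y z yawdeg -> total shift in tool axes, turn about tool axes(deg)
def plan(x,y,z,yaw):
    s=read_state(); R0=R.from_euler('xyz',s['eef_rot']); p=np.array(s['eef_pos'])
    R1=R.from_euler('xyz',[-90,0,yaw],degrees=True)
    d=R0.inv().apply(np.array([x,y,z])-p); r=np.degrees((R0.inv()*R1).as_rotvec())
    n=max(np.linalg.norm(d)/41.7,np.linalg.norm(r)/7.16)
    print('pos',p.round(1),'yaw',np.degrees(s['eef_rot'][2]).round(1),'F',np.round(s['wrist_force'],1),'gap',round(float(s['finger_gap']),1),'t',s['clock'],'shift',d.round(1),'turn',r.round(1),'rows',round(n,1))
if __name__=='__main__': plan(*map(float,sys.argv[1:5]))
E
python3 to.py 510 124 120 75.8
```

```text
pos [214.5 506.2 212.9] yaw 67.0 F [0.2 0.2 0.2] gap 94.0 t 0.1 shift [-236.5   93.2 -421.2] turn [-0.  -8.8 -0.1] rows 11.8
```

```bash
python3 -m handwheel '[[[-19,5,-34,0,-2,0,0.1],[-39,12,-70,0,-4,0,0.1],[-59,20,-105,0,-6,0,0.1],[-79,28,-140,0,-8,0,0.1],[-98,36,-175,0,-8.8,0,0.1]]]' 40; python3 to.py 510 124 120 75.8
```

```text
clock: 0.52
eef_pos: [337.9, 345.9, 176.6]
eef_rot: [-1.57, 0.001, 1.326]
wrist_force: [0.6, 0.3, 0.8]
finger_gap: 64.0
pos [337.9 345.9 176.6] yaw 76.0 F [0.6 0.3 0.8] gap 64.0 t 0.5167 shift [-173.5   56.7 -220.7] turn [-0.   0.2 -0.1] rows 6.9
```

```bash
python3 -m handwheel '[[[-25,8,-31,0,0,0,0.1],[-50,16,-63,0,0,0,0.1],[-75,24,-95,0,0,0,0.1],[-100,32,-127,0,0,0,0.1],[-125,41,-159,0,0,0,0.1]]]' >/dev/null; python3 to.py 510 124 60 75.8
```

```text
pos [462.7 184.2 135.4] yaw 76.0 F [ 1.   0.4 -0.5] gap 51.7 t 0.9333 shift [-46.8  75.4 -60.5] turn [-0.   0.2 -0.1] rows 2.6
```

```bash
python3 -m handwheel '[[[-22,15,-29,0,0,0,0.1],[-44,30,-57,0,0,0,0.1],[-47,55,-60.5,0,0,0,0.1],[-47,75,-60.5,0,0,0,0.1],[-47,75,-60.5,0,0,0,0.1]]]' >/dev/null; python3 to.py 510 124 11 75.8; python3 -c "
from h import *
p,d=snap('top','top1'); cv2.imwrite('pics/t1c.png',cv2.resize(p[150:300,260:420,::-1],None,fx=4,fy=4))"
```

```text
pos [508.1 122.8  56.5] yaw 75.9 F [-0.4 -0.6  0. ] gap 51.5 t 1.35 shift [ 1.8 45.5 -1.8] turn [-0.4  0.1 -0.2] rows 1.1
```

View pics/t1c.png

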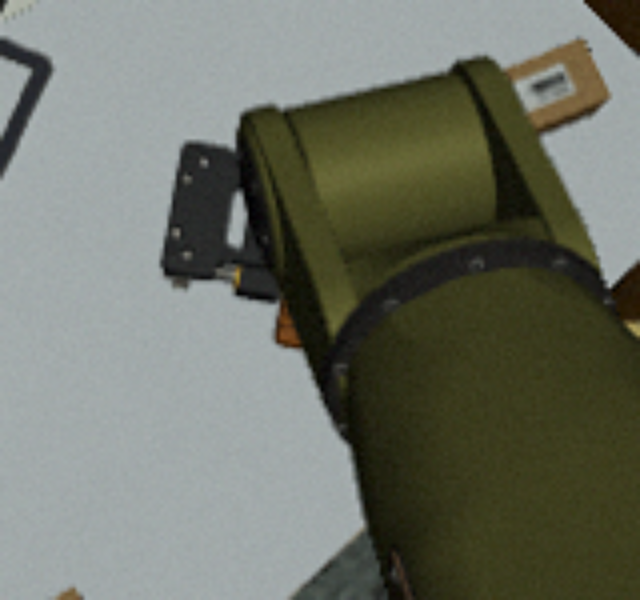

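The arm hides the pin, except for the grip's orange rear corner at about (332,231), which is where I expect it. I'll go down and close.

```bash
python3 -m handwheel '[[[2,20,-2,0,0,0,0.1],[2,38,-2,0,0,0,0.1],[2,45,-2,0,0,0,0.1],[2,45,-2,0,0,0,0.1]]]' ; python3 -m handwheel '[[[0,0,0,0,0,0,-1],[0,0,0,0,0,0,-1],[0,0,0,0,0,0,-1],[0,0,0,0,0,0,-1],[0,0,0,0,0,0,-1]]]' 40;python3 to.py 510 124 11 75.8
```

```text
clock: 1.73
eef_pos: [510.7, 125.1, 13.6]
eef_rot: [-1.566, 0.003, 1.326]
wrist_force: [0.6, 0.8, 0.9]
finger_gap: 51.7
clock: 2.15
eef_pos: [510.9, 125.2, 14.2]
eef_rot: [-1.566, 0.003, 1.326]
wrist_force: [-1.0, -0.6, 3.3]
finger_gap: 21.7
pos [510.9 125.2  14.2] yaw 76.0 F [-1.  -0.6  3.3] gap 21.7 t 2.15 shift [-1.4  3.2  0.6] turn [-0.2  0.2 -0.2] rows 0.1
```

```bash
python3 -m handwheel '[[[0,-20,0,0,0,0,-1],[0,-50,0,0,-5,0,-1],[0,-85,0,0,-12,0,-1],[0,-110,0,0,-19,0,-1],[0,-110,0,0,-26,0,-1]]]';python3 to.py 551.6 206.9 120 151.7
```

```text
clock: 2.57
eef_pos: [513.5, 125.8, 129.7]
eef_rot: [-1.573, 0.001, 1.786]
wrist_force: [-0.0, -0.2, -0.6]
finger_gap: 21.5
pos [513.5 125.8 129.7] yaw 102.3 F [-0.  -0.2 -0.6] gap 21.5 t 2.5667 shift [ 71.1   9.7 -54.5] turn [  0.1 -49.4  -0.1] rows 6.9
```

```bash
python3 -m handwheel '[[[7,0,-5,0,-7,0,-1],[20,0,-15,0,-14,0,-1],[35,0,-26,0,-21,0,-1],[50,0,-38,0,-28,0,-1],[60,0,-46,0,-35,0,-1]]]' >/dev/null;python3 to.py 551.6 206.9 120 151.7
```

```text
pos [546.  195.4 129.8] yaw 137.7 F [-0.3 -0.4 -0.4] gap 22.0 t 2.9833 shift [  3.6   9.9 -12.2] turn [  0.1 -14.   -0.1] rows 2.0
```

```bash
python3 -m handwheel '[[[1,4,-4,0,-5,0,-1],[3,8,-9,0,-11,0,-1],[3.6,9.5,-12,0,-14,0,-1],[3.6,9.5,-12,0,-14,0,-1]]]' >/dev/null;python3 to.py 551.6 206.9 120 151.7; python3 -c "
from h import *
p,d=snap('top','top2'); cv2.imwrite('pics/t2c.png',cv2.resize(p[100:250,200:360,::-1],None,fx=4,fy=4))
p,d=snap('scene','sc2'); cv2.imwrite('pics/s2c.png',cv2.resize(p[150:330,140:400,::-1],None,fx=3,fy=3))"
```

```text
pos [551.3 207.1 119.9] yaw 151.9 F [ 0.7 -0.1 -0.9] gap 21.7 t 3.3167 shift [-0.4 -0.1  0.1] turn [ 0.   0.2 -0.1] rows 0.0
```

View pics/t2c.png

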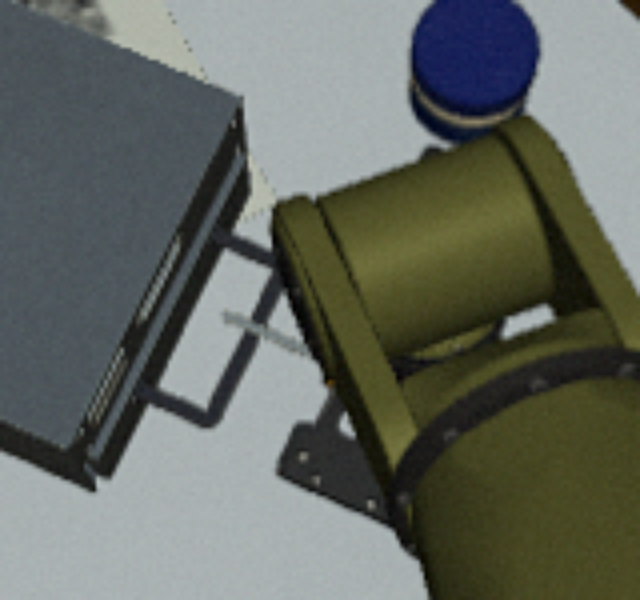

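View pics/s2c.png

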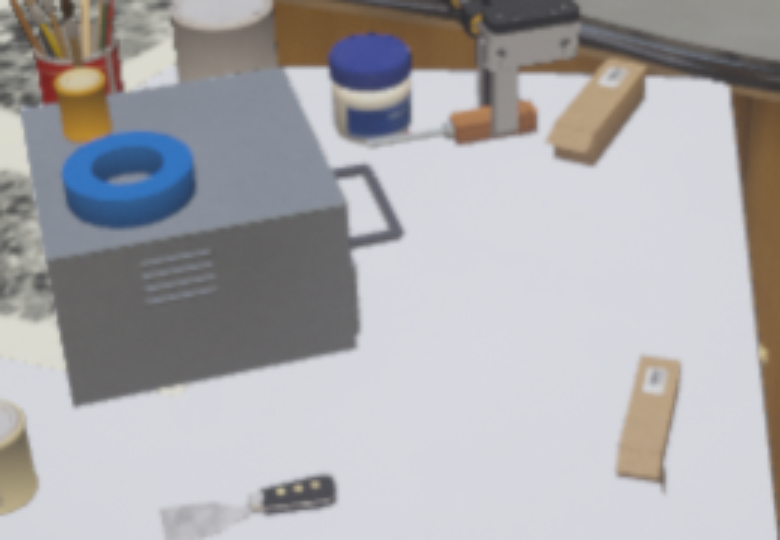

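```bash
python3 - <<'E'
from h import *
def tri(a,b):
    o1,d1=ray('top',[a]);o2,d2=ray('scene',[b]); d1=d1[0];d2=d2[0]
    s=np.linalg.lstsq(np.c_[d1,-d2],o2-o1,rcond=None)[0]; A=o1+s[0]*d1;B=o2+s[1]*d2; return (A+B)/2,np.linalg.norm(A-B)
F=np.array([620.3,334.5,117]);a=np.radians(61.7);n=np.array([np.cos(a),np.sin(a),0]);l=np.array([-n[1],n[0],0])
for t in [((256.3,178.8),(260,197.3))]:
    X,e=tri(*t); print(X.round(1),e.round(1),'in hole frame',np.dot(X-F,n).round(1),np.dot(X-F,l).round(1),(X-F)[2].round(1))
for z in (110,117,124):
    w=onz('top',[(245,160),(235,180),(231,188),(222.5,205)],z); print(z,[(np.dot(x-F,n).round(1),np.dot(x-F,l).round(1)) for x in w])
p=np.load('pics/top2.npz')['p']; cv2.imwrite('pics/hole.png',cv2.resize(p[120:230,210:270,::-1],None,fx=10,fy=5.4,interpolation=cv2.INTER_CUBIC)[:,:])
g=np.load('pics/sc2.npz')['p']; cv2.imwrite('pics/s2d.png',cv2.resize(g[170:220,250:330,::-1],None,fx=10,fy=10,interpolation=cv2.INTER_CUBIC))
E
```

```text
[602.8 301.9 116.9] 8.0 in hole frame -37.1 -0.0 -0.1
110 [(np.float64(0.9), np.float64(-28.3)), (np.float64(1.2), np.float64(21.7)), (np.float64(1.3), np.float64(41.4)), (np.float64(1.7), np.float64(82.9))]
117 [(np.float64(-0.4), np.float64(-26.5)), (np.float64(-0.1), np.float64(23.1)), (np.float64(-0.0), np.float64(42.7)), (np.float64(0.3), np.float64(83.9))]
124 [(np.float64(-1.8), np.float64(-24.8)), (np.float64(-1.5), np.float64(24.5)), (np.float64(-1.4), np.float64(44.0)), (np.float64(-1.1), np.float64(84.9))]
```

View pics/s2d.png

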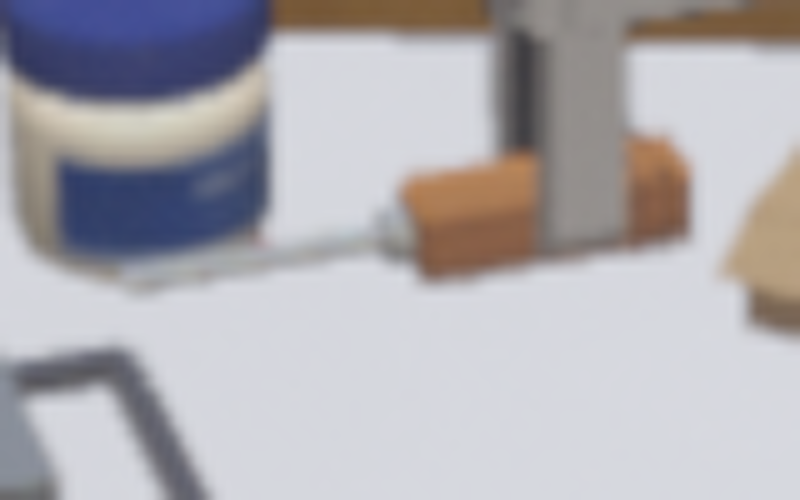

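View pics/hole.png

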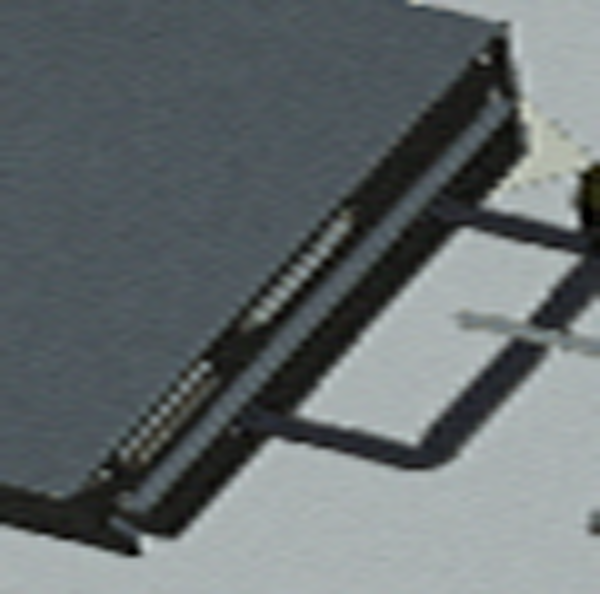

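```bash
python3 - <<'E'
from h import *
def tri(a,b):
    o1,d1=ray('top',[a]);o2,d2=ray('scene',[b]); d1=d1[0];d2=d2[0]
    s=np.linalg.lstsq(np.c_[d1,-d2],o2-o1,rcond=None)[0]; A=o1+s[0]*d1;B=o2+s[1]*d2; return (A+B)/2,np.linalg.norm(A-B)
F=np.array([620.3,334.5,117]);a=np.radians(61.7);n=np.array([np.cos(a),np.sin(a),0]);l=np.array([-n[1],n[0],0])
for t in [((256.3,179),(263,197.7)),((256.3,179),(265,197.7)),((256,178.7),(265,196.7)),((257,179),(264,198))]:
    X,e=tri(*t); print(X.round(1),e.round(1),'in hole frame',np.dot(X-F,n).round(1),np.dot(X-F,l).round(1),(X-F)[2].round(1))
o,d=ray('scene',[(289.5,193.8)]); 
# rod base should be 35 ahead of TCP
s=read_state(); X=np.array(s['eef_pos'])+35*n; k=np.dot(X-o,d[0])/np.dot(d[0],d[0]); print('base expect',X,'ray nearest',o+k*d[0])
X=np.array(s['eef_pos'])+105*n-[0,0,3]; o,d=ray('scene',[(264,197.7)]); k=np.dot(X-o,d[0])/np.dot(d[0],d[0]); print('tip expect',X,'ray nearest',o+k*d[0])
E
```

```text
[599.6 299.7 116.9] 1.3 in hole frame -40.4 1.7 -0.1
[597.6 298.3 117.6] 3.2 in hole frame -42.7 2.8 0.6
[597.3 298.6 120.7] 3.6 in hole frame -42.5 3.2 3.7
[599.4 297.8 115.5] 0.1 in hole frame -42.2 1.1 -1.5
base expect [567.93264682 237.46275543 120.36196006] ray nearest [569.3739984  243.43342609 114.99806015]
tip expect [601.11882146 299.09617017 117.36196006] ray nearest [599.21502497 297.85762652 116.3832894 ]
```

```bash
python3 -m handwheel '[[[-1,0,-10,0,0.2,0,-1],[-2.5,0,-22,0,0.2,0,-1],[-2.5,0,-32,0,0.2,0,-1],[-2.5,0,-32,0,0.2,0,-1]]]'; python3 -m handwheel '[[[0,0,-2,0,0,0,-1],[0,0,-4,0,0,0,-1],[0,0,-4,0,0,0,-1]]]';python3 to.py 602 301.9 120 151.7
```

```text
clock: 3.75
eef_pos: [569.2, 234.6, 120.6]
eef_rot: [-1.572, 0.003, 2.641]
wrist_force: [0.0, -0.3, -0.7]
finger_gap: 21.6
clock: 4.0
eef_pos: [571.1, 238.1, 120.6]
eef_rot: [-1.572, 0.003, 2.641]
wrist_force: [0.7, 0.2, -0.5]
finger_gap: 21.6
pos [571.1 238.1 120.6] yaw 151.3 F [ 0.7  0.2 -0.5] gap 21.6 t 4.0 shift [  3.5   0.7 -70.8] turn [ 0.1 -0.4 -0.2] rows 1.7
```

```bash
python3 -m handwheel '[[[0,0,-1.5,0,0,0,-1],[0,0,-3,0,0,0,-1],[0,0,-4,0,0,0,-1]]]';python3 -m handwheel '[[[0,0,-1.5,0,0,0,-1],[0,0,-3,0,0,0,-1],[0,0,-4,0,0,0,-1]]]'
```

```text
clock: 4.25
eef_pos: [573.1, 241.6, 120.7]
eef_rot: [-1.572, 0.003, 2.641]
wrist_force: [-0.2, 0.1, -1.4]
finger_gap: 21.6
clock: 4.5
eef_pos: [575.1, 245.3, 120.7]
eef_rot: [-1.572, 0.003, 2.641]
wrist_force: [-0.2, -0.5, -1.1]
finger_gap: 21.6
```

```bash
python3 -m handwheel '[[[0,0,-1.5,0,0,0,-1],[0,0,-3,0,0,0,-1],[0,0,-4,0,0,0,-1]]]';python3 to.py 602 301.9 120 151.7;  python3 -c "
from h import *
p,d=snap('top','top3'); cv2.imwrite('pics/t3c.png',cv2.resize(p[120:230,210:320,::-1],None,fx=5,fy=5))"
```

```text
clock: 4.75
eef_pos: [577.1, 249.0, 120.7]
eef_rot: [-1.572, 0.003, 2.641]
wrist_force: [0.6, -0.2, -0.8]
finger_gap: 21.8
pos [577.1 249.  120.7] yaw 151.3 F [ 0.6 -0.2 -0.8] gap 21.8 t 4.75 shift [  3.5   0.8 -58.4] turn [ 0.1 -0.4 -0.2] rows 1.4
```

View pics/t3c.png

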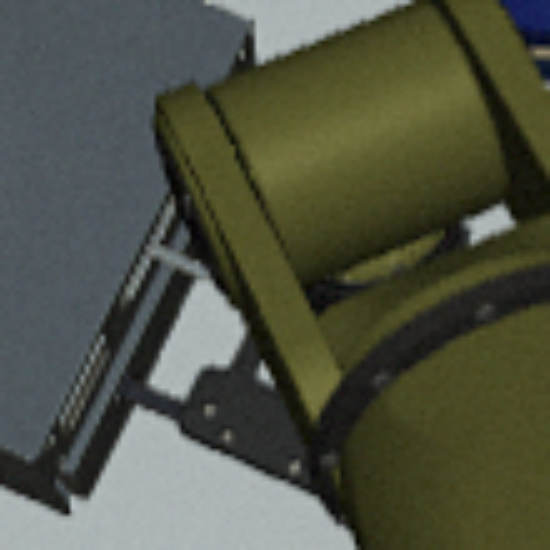

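```bash
python3 -m handwheel '[[[0,0,-2,0,0,0,-1],[0,0,-4,0,0,0,-1],[0,0,-6,0,0,0,-1],[0,0,-6,0,0,0,-1]]]';python3 -m handwheel '[[[0,0,-2,0,0,0,-1],[0,0,-4,0,0,0,-1],[0,0,-6,0,0,0,-1],[0,0,-6,0,0,0,-1]]]'
```

```text
clock: 5.13
eef_pos: [580.1, 254.6, 120.7]
eef_rot: [-1.573, 0.003, 2.641]
wrist_force: [-0.1, 0.1, -0.8]
finger_gap: 21.7
clock: 5.47
eef_pos: [583.1, 260.2, 120.6]
eef_rot: [-1.573, 0.003, 2.641]
wrist_force: [-0.3, -0.1, -1.2]
finger_gap: 21.7
```

```bash
for i in 1 2 3; do python3 -m handwheel '[[[0,0,-1,0,0,0,-1],[0,0,-2,0,0,0,-1],[0,0,-2,0,0,0,-1]]]' | sed -n '2p;4p'; done
```

```text
eef_pos: [584.1, 262.1, 120.6]
wrist_force: [0.7, -0.6, -0.5]
eef_pos: [585.1, 264.0, 120.6]
wrist_force: [0.3, -1.0, -1.2]
eef_pos: [586.1, 265.9, 120.6]
wrist_force: [-0.8, -0.6, -1.1]
```

```bash
for i in 1 2; do python3 -m handwheel '[[[0,0,-1,0,0,0,-1],[0,0,-2,0,0,0,-1],[0,0,-2,0,0,0,-1]]]' | sed -n '2p;4p'; done
```

```text
eef_pos: [587.0, 267.5, 120.6]
wrist_force: [-1.9, -2.3, 0.3]
eef_pos: [588.1, 269.2, 120.7]
wrist_force: [-2.3, -4.2, 1.2]
```

```bash
for i in 1 ; do python3 -m handwheel '[[[0,0,-1,0,0,0,-1],[0,0,-2,0,0,0,-1],[0,0,-2,0,0,0,-1]]]' | sed -n '2p;4p'; done
```

```text
eef_pos: [589.2, 271.1, 121.0]
wrist_force: [-2.6, -3.1, 3.1]
```

```bash
for i in 1 2; do python3 -m handwheel '[[[0,0,-1,0,0,0,-1],[0,0,-2,0,0,0,-1],[0,0,-2,0,0,0,-1]]]' | sed -n '2p;4p'; done
```

```text
eef_pos: [590.3, 273.0, 121.3]
wrist_force: [-2.9, -4.2, 2.4]
eef_pos: [591.4, 274.9, 121.4]
wrist_force: [-1.8, -4.3, 2.6]
```

```bash
for i in 1 2 3; do python3 -m handwheel '[[[0,0.2,-1,0,0,0,-1],[0,0.4,-2,0,0,0,-1],[0,0.4,-2,0,0,0,-1]]]' | sed -n '2p;4p'; done
```

```text
eef_pos: [592.4, 276.8, 121.0]
wrist_force: [-2.3, -3.9, 2.6]
eef_pos: [593.4, 278.7, 120.6]
wrist_force: [-2.5, -2.3, 2.7]
eef_pos: [594.5, 280.7, 120.2]
wrist_force: [-2.0, -2.4, 2.9]
```

```bash
python3 -m handwheel '[[[0,0.2,-1,0,0,0,-1],[0,0.4,-2,0,0,0,-1],[0,0.4,-2,0,0,0,-1]]]' | sed -n '2p;4p';python3 -c "
from h import *
p,d=snap('top','top4'); cv2.imwrite('pics/t4c.png',cv2.resize(p[100:250,180:340,::-1],None,fx=4,fy=4))"
```

```text
eef_pos: [595.4, 282.5, 119.5]
wrist_force: [-2.4, -3.6, 0.6]
```

View pics/t4c.png

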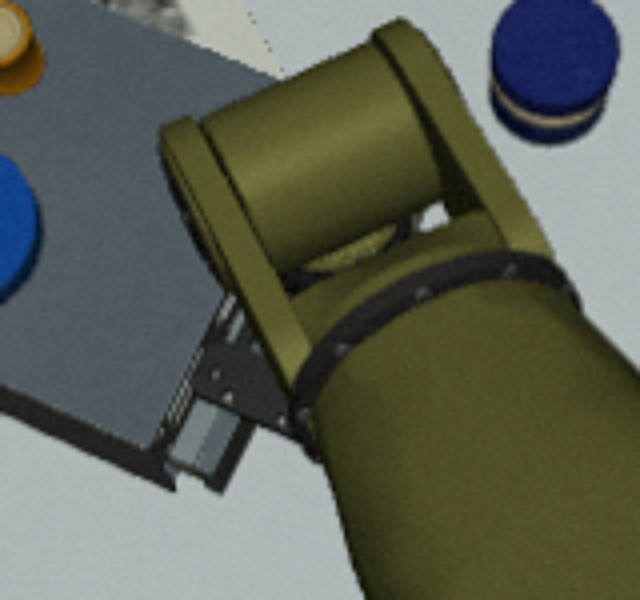

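The drawer has sprung out: its side now shows at (232,220). I'll back straight out.

```bash
python3 -m handwheel '[[[0,-0.5,8,0,0,0,-1],[0,-0.5,20,0,0,0,-1],[0,-0.5,32,0,0,0,-1],[0,-0.5,44,0,0,0,-1],[0,-0.5,56,0,0,0,-1]]]'; python3 -m handwheel '[[[0,0,12,0,0,0,-1],[0,0,40,0,0,0,-1],[0,0,70,0,0,0,-1],[0,-20,70,0,0,0,-1],[0,-50,70,0,0,0,-1]]]';python3 to.py 420 240 100 76
```

```text
clock: 8.93
eef_pos: [567.8, 232.5, 119.5]
eef_rot: [-1.573, 0.003, 2.642]
wrist_force: [-0.3, -0.2, -1.0]
finger_gap: 21.5
clock: 9.35
eef_pos: [532.1, 169.5, 167.5]
eef_rot: [-1.57, -0.001, 2.64]
wrist_force: [0.1, 0.7, -1.2]
finger_gap: 21.5
pos [532.1 169.5 167.5] yaw 151.3 F [ 0.1  0.7 -1.2] gap 21.5 t 9.35 shift [132.1  67.6  -8. ] turn [-0.1 75.3  0. ] rows 10.5
```

```bash
python3 to.py 410 350 80 151.3; python3 -m handwheel '[[[33,0,-10,0,0,0,-1],[70,0,-23,0,0,0,-1],[107,0,-36,0,0,0,-1],[144,0,-48,0,0,0,-1],[180,0,-70,0,0,0,-1]]]'>/dev/null;python3 to.py 410 350 80 151.3;
```

```text
pos [532.1 169.5 167.5] yaw 151.3 F [ 0.1  0.7 -1.2] gap 21.5 t 9.35 shift [193.7  87.5 -99.7] turn [-0. -0.  0.] rows 5.6
pos [406.1 317.1 167.6] yaw 151.2 F [ 1.7 -0.1 -0.9] gap 21.6 t 9.7667 shift [ 12.3  87.6 -30.7] turn [-0.  -0.1  0. ] rows 2.2
```

```bash
python3 -m handwheel '[[[6,25,-15,0,0,0,-1],[12,60,-31,0,0,0,-1],[12,88,-31,0,0,0,-1],[12,120,-31,0,0,0,-1],[12,138,-31,0,0,0,-1]]]';  python3 -m handwheel '[[[0,4,0,0,0,0,-1],[0,8,0,0,0,0,-1],[0,10,0,0,0,0,-1],[0,10,0,0,0,0,-1]]]'; python3 to.py 410 350 13.5 151.3;
```

```text
clock: 10.18
eef_pos: [408.8, 349.3, 26.3]
eef_rot: [-1.568, -0.002, 2.64]
wrist_force: [-0.3, 0.3, -1.2]
finger_gap: 21.8
clock: 10.52
eef_pos: [409.2, 349.5, 17.2]
eef_rot: [-1.569, -0.002, 2.64]
wrist_force: [0.6, -0.2, -0.5]
finger_gap: 21.6
pos [409.2 349.5  17.2] yaw 151.3 F [ 0.6 -0.2 -0.5] gap 21.6 t 10.5167 shift [-0.5  3.7 -0.8] turn [-0.1 -0.   0.1] rows 0.1
```

```bash
python3 -m handwheel '[[[0,1.5,0,0,0,0,-1],[0,3,0,0,0,0,-1],[0,3,0,0,0,0,-1]]]'|sed -n '2p;4p'; python3 -m handwheel '[[[0,0,0,0,0,0,-0.1],[0,0,0,0,0,0,-0.1],[0,0,0,0,0,0,-0.1],[0,0,0,0,0,0,-0.1]]]'; python3 -m handwheel '[[[0,-25,0,0,0,0,-0.1],[0,-60,0,0,0,0,-0.1],[0,-95,0,0,0,0,0],[0,-130,0,0,7,0,0],[0,-160,0,0,14,0,0]]]'; python3 to.py 578 258 160 61.7
```

```text
eef_pos: [409.8, 349.9, 15.1]
wrist_force: [0.6, 0.8, 3.1]
clock: 11.1
eef_pos: [409.8, 349.9, 15.1]
eef_rot: [-1.571, -0.001, 2.64]
wrist_force: [0.0, 0.1, -0.4]
finger_gap: 41.8
clock: 11.52
eef_pos: [409.9, 349.8, 177.5]
eef_rot: [-1.572, -0.001, 2.391]
wrist_force: [-0.1, 0.3, -0.5]
finger_gap: 47.3
pos [409.9 349.8 177.5] yaw 137.0 F [-0.1  0.3 -0.5] gap 47.3 t 11.5167 shift [-185.6   17.4  -47.6] turn [ 0.  75.3  0.1] rows 10.5
```

```bash
python3 -c "
from h import *
p,d=snap('top','top5')
p,d=snap('scene','sc5')"
```

```text
(no output)
```

View pics/top5.png

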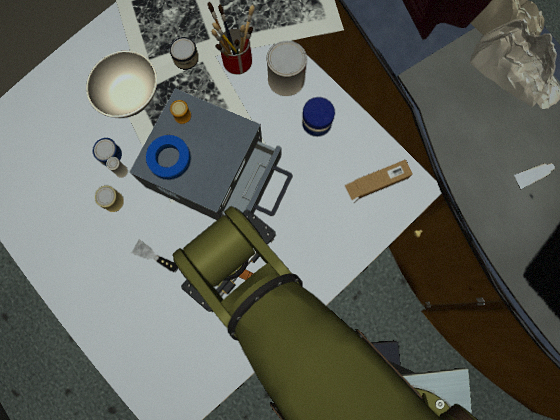

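View pics/sc5.png

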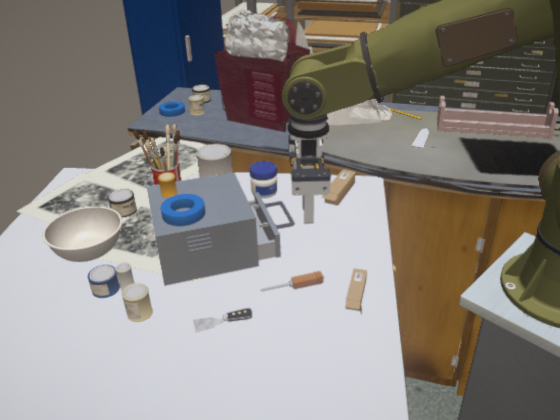

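The drawer is out by about 55 mm, with the handle bar running from (291,174) to (272,214). The pin lies flat on the table at (290,284) in the scene view. The knife hasn't moved.

```bash
python3 - <<'E'
from h import *
p=np.load('pics/top5.npz')['p']; cv2.imwrite('pics/t5c.png',cv2.resize(p[135:225,220:310,::-1],None,fx=6,fy=6,interpolation=cv2.INTER_CUBIC))
F=np.array([620.3,334.5,0]);a=np.radians(61.7);n=np.array([np.cos(a),np.sin(a),0]);l=np.array([-n[1],n[0],0])
P=full('top',np.load('pics/top5.npz')['d'])
z=P[...,2]; m=(z>55)&(z<72); A=(P-F)@n; B=(P-F)@l
k=m&(A<-75)&(A>-140)&(abs(B)<70); q=np.c_[A[k],B[k],z[k]]; print(k.sum(),np.histogram(q[:,0],bins=range(-140,-70,4)),q[:,1].min(),q[:,1].max(),np.median(q[:,2]))
v,u=np.nonzero(k); print(u.min(),u.max(),v.min(),v.max())
E
```

```text
280 (array([ 0,  0,  0,  0,  0,  0,  0,  0,  0, 82, 81, 51, 16, 15, 16, 15,  4]), array([-140, -136, -132, -128, -124, -120, -116, -112, -108, -104, -100,
        -96,  -92,  -88,  -84,  -80,  -76,  -72])) -57.352369836089224 52.85325778008951 65.9590524461712
262 292 169 215
```

View pics/t5c.png

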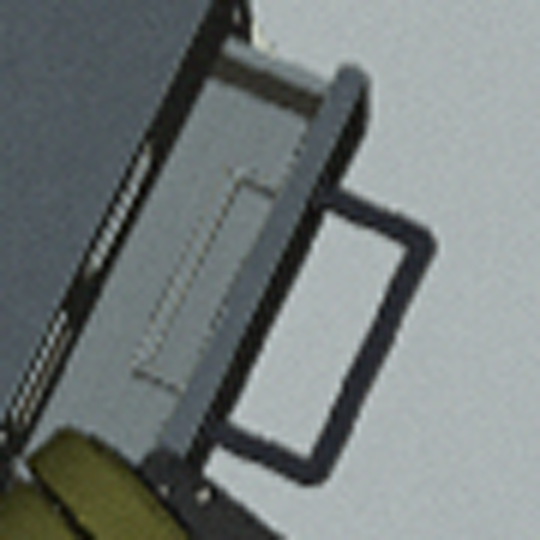

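```bash
python3 to.py 575.4 246.9 120 61.7; python3 -m handwheel '[[[-20,0,-6,0,7,0,-0.25],[-50,0,-14,0,14,0,-0.25],[-80,0,-22,0,21,0,-0.25],[-110,0,-30,0,28,0,-0.25],[-140,0,-38,0,35,0,-0.25]]]'>/dev/null;python3 to.py 575.4 246.9 120 61.7
```

```text
pos [411.3 350.9 180.1] yaw 137.0 F [ 0.4 -0.5 -0.4] gap 46.9 t 11.6167 shift [-190.9   60.4  -35.4] turn [ 0.4 75.3  0.3] rows 10.5
pos [540.5 282.3 179.4] yaw 101.7 F [-1.4  0.4  0.6] gap 35.4 t 12.0333 shift [-41.9  59.4 -26.6] turn [ 0.2 40.   0.3] rows 5.6
```

```bash
python3 -m handwheel '[[[-9,2,-6,0,7,0,-0.25],[-20,5,-12,0,14,0,-0.25],[-30,10,-20,0,21,0,-0.25],[-40,20,-26,0,28,0,-0.25],[-42,40,-26.6,0,35,0,-0.25]]]'>/dev/null;python3 to.py 575.4 246.9 90 61.7
```

```text
pos [576.9 245.6 139.8] yaw 66.4 F [0.9 1.1 0.5] gap 35.1 t 12.45 shift [ 0.2 49.8  2.1] turn [0.2 4.7 0.4] rows 1.2
```

```bash
python3 -m handwheel '[[[0,15,2,0,4.7,0,-0.25],[0,35,2,0,4.7,0,-0.25],[0,50,2,0,4.7,0,-0.25],[0,50,2,0,4.7,0,-0.25]]]'>/dev/null;python3 to.py 575.4 246.9 60 61.7; python3 -c "
from h import *
p,d=snap('scene','sc6');cv2.imwrite('pics/s6.png',cv2.resize(p[150:290,220:360,::-1],None,fx=4,fy=4))"
```

```text
pos [573.6 246.   85.5] yaw 61.8 F [-0.7 -0.7 -0.9] gap 35.1 t 12.7833 shift [ 1.5 25.5 -1.2] turn [-0.   0.1  0.2] rows 0.6
```

View pics/s6.png

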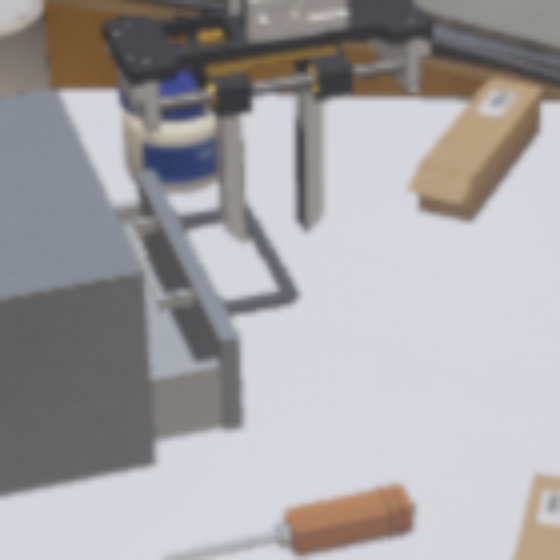

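```bash
python3 -m handwheel '[[[1.5,10,-1,0,0,0,-0.25],[1.5,20,-1,0,0,0,-0.25],[1.5,26,-1,0,0,0,-0.25],[1.5,26,-1,0,0,0,-0.25]]]'; python3 -m handwheel '[[[0,0,0,0,0,0,-1],[0,0,0,0,0,0,-1],[0,0,0,0,0,0,-1],[0,0,0,0,0,0,-1]]]' 20
```

```text
clock: 13.17
eef_pos: [575.4, 247.0, 60.0]
eef_rot: [-1.57, -0.003, 1.078]
wrist_force: [0.1, -0.8, 0.2]
finger_gap: 35.3
clock: 13.5
eef_pos: [575.6, 247.1, 60.5]
eef_rot: [-1.571, -0.004, 1.078]
wrist_force: [0.1, 0.1, 1.1]
finger_gap: 12.2
```

```bash
python3 -m handwheel '[[[-6,0,0,0,0,0,-1],[-15,0,0,0,0,0,-1],[-25,0,0,0,0,0,-1],[-35,0,0,0,0,0,-1],[-45,0,0,0,0,0,-1]]]'; python3 -m handwheel '[[[-10,0,0,0,0,0,-1],[-20,0,0,0,0,0,-1],[-30,0,0,0,0,0,-1],[-40,0,0,0,0,0,-1],[-50,0,0,0,0,0,-1]]]'
```

```text
clock: 13.92
eef_pos: [553.7, 206.5, 60.6]
eef_rot: [-1.57, -0.004, 1.078]
wrist_force: [-0.2, 3.2, 2.2]
finger_gap: 9.0
clock: 14.33
eef_pos: [529.5, 161.6, 60.5]
eef_rot: [-1.571, -0.004, 1.078]
wrist_force: [-0.6, 3.1, 3.9]
finger_gap: 9.3
```

```bash
python3 -m handwheel '[[[-5,0,0,0,0,0,-1],[-10,0,0,0,0,0,-1],[-15,0,0,0,0,0,-1],[-20,0,0,0,0,0,-1],[-21,0,0,0,0,0,-1]]]'; python3 -m handwheel '[[[-1,0,0,0,0,0,-1],[-2,0,0,0,0,0,-1],[-2,0,0,0,0,0,-1]]]'
```

```text
clock: 14.75
eef_pos: [519.4, 142.8, 60.6]
eef_rot: [-1.571, -0.005, 1.078]
wrist_force: [-0.5, 6.5, 0.1]
finger_gap: 8.9
clock: 15.0
eef_pos: [519.4, 142.7, 60.6]
eef_rot: [-1.572, -0.009, 1.078]
wrist_force: [6.7, 15.9, -4.4]
finger_gap: 9.3
```

```bash
python3 -m handwheel '[[[1.5,0,0,0,0,0,-0.25],[1.5,0,0,0,0,0,-0.25],[1.5,0,0,0,0,0,-0.25],[1.5,0,0,0,0,0,-0.25]]]'; python3 -m handwheel '[[[0,-20,0,0,0,0,-0.25],[0,-50,0,0,0,0,0],[0,-80,0,0,0,0,0.2],[0,-110,0,0,0,0,0.2]]]'; python3 to.py 603.3 3.1 80 18.8
```

```text
clock: 15.33
eef_pos: [520.0, 143.7, 60.5]
eef_rot: [-1.572, -0.008, 1.078]
wrist_force: [-0.6, -0.1, -0.9]
finger_gap: 32.2
clock: 15.67
eef_pos: [519.2, 142.6, 171.7]
eef_rot: [-1.571, -0.007, 1.077]
wrist_force: [-0.0, 0.6, 0.1]
finger_gap: 52.1
pos [519.2 142.6 171.7] yaw 61.7 F [-0.   0.6  0.1] gap 52.1 t 15.6667 shift [ -83.8   91.1 -140.1] turn [-0.1 42.9  0.4] rows 6.0
```

```bash
python3 -m handwheel '[[[-10,0,-20,0,7,0,0.4],[-25,5,-46,0,14,0,0.4],[-40,10,-75,0,21,0,0.4],[-58,20,-100,0,28,0,0.4],[-75,30,-125,0,35,0,0.4]]]'>/dev/null; python3 to.py 603.3 3.1 80 18.8
```

```text
pos [594.5  15.9 141. ] yaw 26.4 F [ 0.1  0.1 -0.6] gap 65.7 t 16.0833 shift [  1.8  61.  -15.6] turn [-0.2  7.6  0.4] rows 1.5
```

```bash
python3 -m handwheel '[[[1,20,-8,0,4,0,0.4],[2,45,-15,0,7.6,0,0.4],[2,60,-15.6,0,7.6,0,0.4],[2,60,-15.6,0,7.6,0,0.4]]]'>/dev/null; python3 to.py 603.3 3.1 34 18.8;python3 -c "
from h import *
p,d=snap('scene','sc7');cv2.imwrite('pics/s7.png',cv2.resize(p[130:290,220:400,::-1],None,fx=4,fy=3.7))
p,d=snap('top','top7');cv2.imwrite('pics/t7.png',cv2.resize(p[90:290,210:450,::-1],None,fx=3,fy=3))"
```

```text
pos [601.8   2.4  77.3] yaw 18.7 F [-1.1  0.6  0.2] gap 66.1 t 16.4167 shift [ 1.6 43.3 -0.1] turn [-0.4 -0.1  0. ] rows 1.0
```

View pics/s7.png

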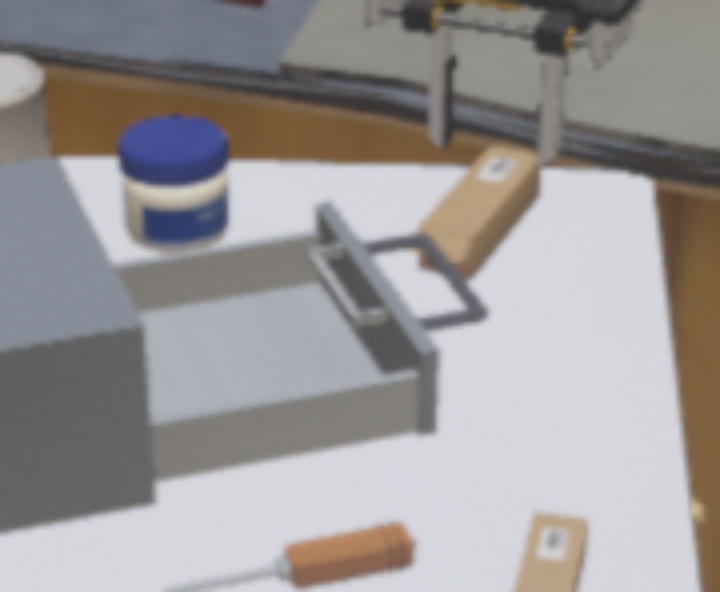

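View pics/t7.png

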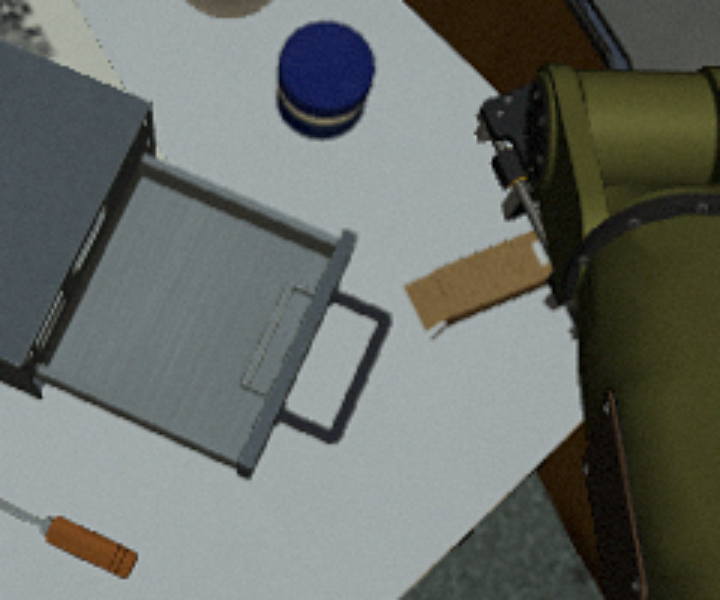

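```bash
python3 -m handwheel '[[[1.5,15,0,0,0,0,0.4],[1.5,30,0,0,0,0,0.4],[1.5,42,0,0,0,0,0.4],[1.5,44.5,0,0,0,0,0.4],[1.5,44.5,0,0,0,0,0.4]]]'; python3 -m handwheel '[[[0,0,0,0,0,0,-1],[0,0,0,0,0,0,-1],[0,0,0,0,0,0,-1],[0,0,0,0,0,0,-1],[0,0,0,0,0,0,-1]]]' 35
```

```text
clock: 16.93
eef_pos: [605.0, 4.0, 36.8]
eef_rot: [-1.566, -0.005, 0.329]
wrist_force: [0.2, 0.1, 1.3]
finger_gap: 65.5
clock: 17.35
eef_pos: [605.5, 4.0, 37.6]
eef_rot: [-1.567, -0.007, 0.329]
wrist_force: [1.0, 0.6, 3.6]
finger_gap: 39.7
```

```bash
python3 -m handwheel '[[[0,0,0,0,0,0,-0.03],[0,0,0,0,0,0,-0.03],[0,3,0,0,0,0,-0.03],[0,5.5,0,0,0,0,-0.03],[0,5.5,0,0,0,0,-0.03]]]'; python3 -m handwheel '[[[0,0,0,0,0,0,-1],[0,0,0,0,0,0,-1],[0,0,0,0,0,0,-1],[0,0,0,0,0,0,-1]]]' 35
```

```text
clock: 17.77
eef_pos: [605.1, 4.0, 31.2]
eef_rot: [-1.566, -0.005, 0.329]
wrist_force: [-0.7, 0.2, -0.5]
finger_gap: 45.7
clock: 18.1
eef_pos: [604.9, 4.0, 31.0]
eef_rot: [-1.566, -0.005, 0.329]
wrist_force: [-0.1, 0.1, -1.7]
finger_gap: 39.5
```

```bash
python3 -m handwheel '[[[0,-15,0,0,0,0,-1],[0,-40,0,0,0,0,-1],[0,-75,0,0,0,0,-1],[0,-110,0,0,0,0,-1],[0,-135,5,0,-5,0,-1]]]'; python3 to.py 590.4 248.9 165 61.7
```

```text
clock: 18.52
eef_pos: [603.4, 7.4, 169.2]
eef_rot: [-1.568, -0.008, 0.414]
wrist_force: [0.9, -0.4, -1.9]
finger_gap: 39.3
pos [603.4   7.4 169.2] yaw 23.7 F [ 0.9 -0.4 -1.9] gap 39.3 t 18.5167 shift [ 85.2   5.6 226.3] turn [ -0.  -38.    0.5] rows 5.8
```

```bash
python3 -m handwheel '[[[14,0,35,0,-6,0,-1],[28,0,73,0,-13,0,-1],[42,0,111,0,-20,0,-1],[56,0,149,0,-26,0,-1],[70,0,187,0,-33,0,-1]]]' >/dev/null; python3 to.py 590.4 248.9 140 61.7
```

```text
pos [591.7 208.6 170.4] yaw 57.0 F [ 1.4 -0.9 -1.4] gap 39.7 t 18.9333 shift [32.8 30.7 23.1] turn [ 0.1 -4.7  0.5] rows 1.2
```

```bash
python3 -m handwheel '[[[14,5,10,0,-2,0,-1],[28,15,20,0,-4.7,0,-1],[33,25,23,0,-4.7,0,-1],[33,30,23,0,-4.7,0,-1],[33,30,23,0,-4.7,0,-1]]]' >/dev/null; python3 to.py 590.4 248.9 60 61.7; python3 -c "
from h import *
p,d=snap('scene','sc8');cv2.imwrite('pics/s8.png',cv2.resize(p[120:270,200:360,::-1],None,fx=4.5,fy=4))
p,d=snap('top','top8');cv2.imwrite('pics/t8.png',cv2.resize(p[90:290,190:390,::-1],None,fx=3,fy=3))"
```

```text
pos [590.1 248.1 138.9] yaw 61.6 F [-0.6 -0.3 -1.8] gap 39.6 t 19.35 shift [ 0.4 78.9  0.2] turn [ 0.  -0.1  0.3] rows 1.9
```

View pics/s8.png

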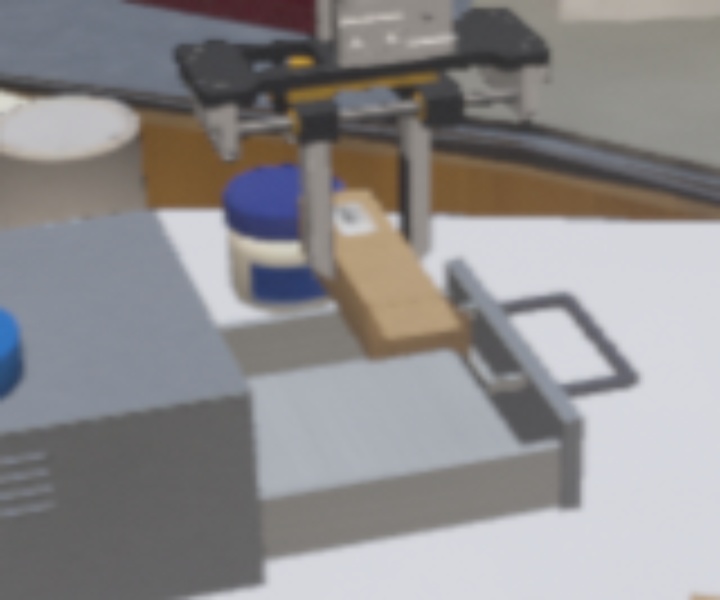

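View pics/t8.png

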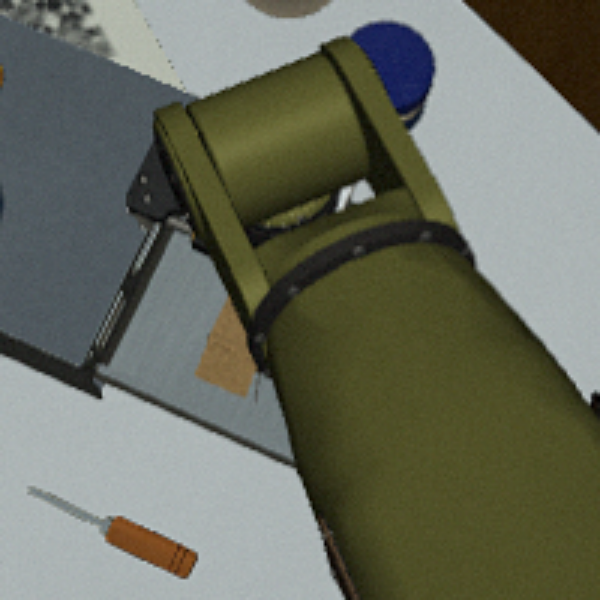

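```bash
python3 - <<'E'
from h import *
F=np.array([620.3,334.5,0]);a=np.radians(61.7);n=np.array([np.cos(a),np.sin(a),0]);l=np.array([-n[1],n[0],0])
w=onz('top',[(255.7,216),(272.3,221.7)],146.); print([((x-F)@n,(x-F)@l) for x in w])
p,d=np.load('pics/top8.npz')['p'],np.load('pics/top8.npz')['d']; P=full('top',d)
print(P[205:219:3,264])
D=full('top',np.load('pics/top7.npz')['d']); A=(D-F)@n;B=(D-F)@l;z=D[...,2]
for (u,v) in [(258,142),(300,160),(325,172),(225,215),(260,232),(285,243)]: print(u,v,A[v,u].round(1),B[v,u].round(1),z[v,u].round(1))
# floor extents
k=(z>8)&(z<24)&(A<0)&(A>-180)&(abs(B)<110); print(np.percentile(A[k],[1,99]),np.percentile(B[k],[.5,99.5]))
s=read_state()['eef_pos']; print('TCP',(s-F)@n,(s-F)@l)
E
```

```text
[(np.float64(-77.9619423049149), np.float64(80.33948599754694)), (np.float64(-114.06340234112616), np.float64(76.92500802373605))]
[[534.48300901 285.49947489 146.65257586]
 [528.310557   285.88347766 145.91946971]
 [523.09832434 286.3598737  140.43188523]
 [517.06059361 286.76095188 138.92161457]
 [510.62842466 287.12060742 139.49211045]]
258 142 3.0 -94.2 54.8
300 160 -104.1 -93.4 59.2
325 172 -168.4 -85.0 80.0
225 215 -1.9 92.8 50.3
260 232 -88.5 92.6 31.4
285 243 -151.0 92.4 35.4
[-157.09090317   -1.6716051 ] [-91.00723716  92.51520111]
TCP -90.33906672893819 -15.239503424036322
```

```bash
python3 -m handwheel '[[[0.5,10,1,0,0,0,-1],[0.5,26,2,0,0,0,-1],[0.5,42,2,0,0,0,-1],[0.5,58,2,0,0,0,-1],[0.5,74,2,0,0,0,-1]]]'; python3 to.py 590.4 248.9 50 61.7
```

```text
clock: 19.87
eef_pos: [590.0, 248.7, 65.9]
eef_rot: [-1.574, -0.008, 1.073]
wrist_force: [0.3, 0.7, -1.7]
finger_gap: 39.6
pos [590.  248.7  65.9] yaw 61.5 F [ 0.3  0.7 -1.7] gap 39.6 t 19.8667 shift [ 0.2 15.9 -0.3] turn [ 0.2 -0.2  0.5] rows 0.4
```

```bash
python3 -m handwheel '[[[0,5,0,0,0,0,-1],[0,10,0,0,0,0,-1],[0,15,0,0,0,0,-1],[0,15,0,0,0,0,-1]]]'|sed -n '2p;4p';  python3 -m handwheel '[[[0,1,0,0,0,0,-1],[0,2,0,0,0,0,-1],[0,2,0,0,0,0,-1]]]'|sed -n '2p;4p'
```

```text
eef_pos: [590.1, 248.5, 50.6]
wrist_force: [-0.0, -0.3, -1.5]
eef_pos: [590.3, 248.6, 49.0]
wrist_force: [0.1, 0.1, -2.7]
```

```bash
python3 -m handwheel '[[[0,1,0,0,0,0,-1],[0,2,0,0,0,0,-1],[0,2,0,0,0,0,-1]]]'|sed -n '2p;4p'
```

```text
eef_pos: [590.4, 248.7, 47.1]
wrist_force: [0.3, 0.6, -0.1]
```

Contact should be imminent, with TCP at 47 as expected. I'll go one more millimetre and then release.

```bash
python3 -m handwheel '[[[0,0.5,0,0,0,0,-1],[0,1,0,0,0,0,-1],[0,1,0,0,0,0,-1]]]'|sed -n '2p;4p'; python3 -m handwheel '[[[0,0,0,0,0,0,0.08],[0,0,0,0,0,0,0.08],[0,0,0,0,0,0,0.08],[0,0,0,0,0,0,0.08]]]'; python3 -m handwheel '[[[0,0,0,0,0,0,0.08],[0,-10,0,0,0,0,0.08],[0,-30,0,0,0,0,0.08],[0,-60,0,0,0,0,0.08],[0,-90,0,0,0,0,0.08]]]'
```

```text
eef_pos: [590.7, 248.8, 46.9]
wrist_force: [-0.9, 0.1, 5.4]
clock: 21.28
eef_pos: [590.7, 248.8, 46.8]
eef_rot: [-1.575, -0.009, 1.072]
wrist_force: [-0.9, -0.7, 0.2]
finger_gap: 51.0
clock: 21.7
eef_pos: [589.6, 248.1, 138.1]
eef_rot: [-1.574, -0.008, 1.072]
wrist_force: [0.5, 0.1, 1.1]
finger_gap: 50.6
```

```bash
python3 to.py 520 142.7 120 61.7; python3 -m handwheel '[[[-25,0,0,0,0,0,-0.2],[-55,0,0,0,0,0,-0.2],[-85,0,0,0,0,0,-0.2],[-110,8,8,0,0,0,-0.2],[-126,14,12,0,0,0,-0.2]]]' >/dev/null; python3 to.py 520 142.7 90 61.7;python3 -c "
from h import *
p,d=snap('scene','sc9');cv2.imwrite('pics/s9.png',cv2.resize(p[120:270,200:360,::-1],None,fx=4.5,fy=4))
p,d=snap('top','top9');cv2.imwrite('pics/t9.png',cv2.resize(p[90:290,190:390,::-1],None,fx=3,fy=3))"
```

```text
pos [589.6 248.1 138.1] yaw 61.4 F [0.5 0.1 1.1] gap 50.6 t 21.7 shift [-126.    17.    10.8] turn [ 0.2 -0.3  0.5] rows 3.1
pos [517.6 141.7 123.6] yaw 61.4 F [ 0.2 -1.   0.2] gap 37.8 t 22.1167 shift [ 1.7 33.6 -1.5] turn [ 0.2 -0.3  0.5] rows 0.8
```

View pics/s9.png

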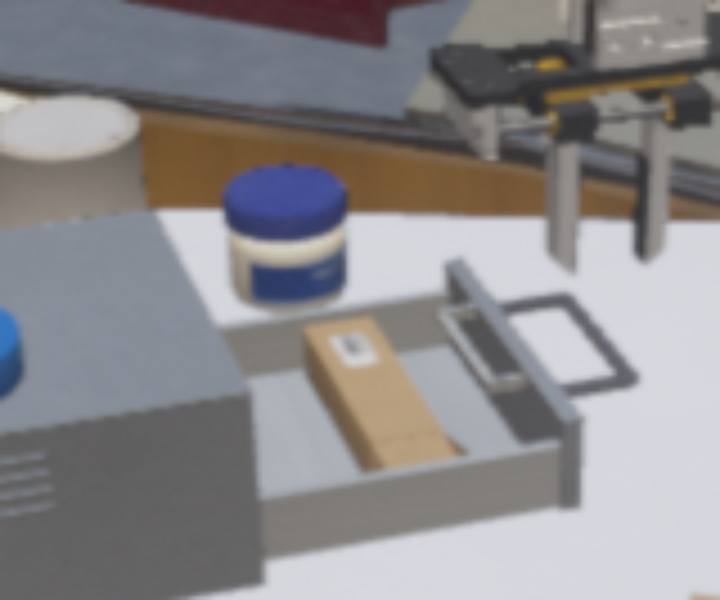

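View pics/t9.png

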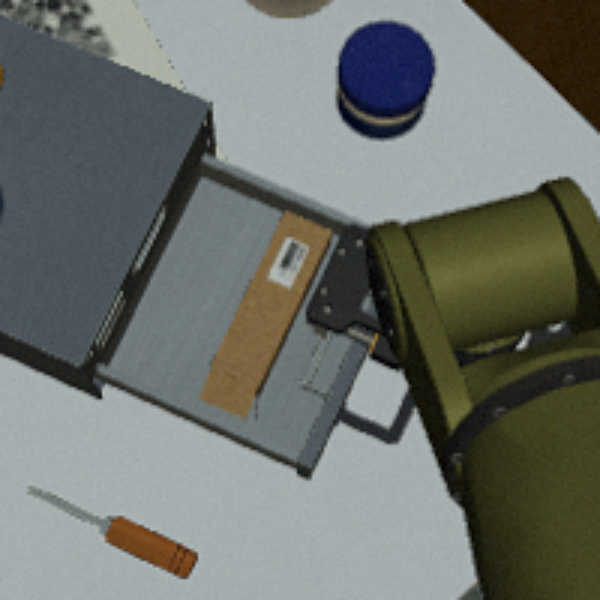

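The carton lies flat between the walls and behind the keeper, running from (287,162) to (267,223), and it has been let go. Next I'll grip the bar and push.

```bash
python3 -m handwheel '[[[1.7,15,-1.5,0,0,0,-0.2],[1.7,35,-1.5,0,0,0,-0.2],[1.7,55,-1.5,0,0,0,-0.2],[1.7,61,-1.5,0,0,0,-0.2],[1.7,61,-1.5,0,0,0,-0.2]]]'; python3 -m handwheel '[[[0,0,0,0,0,0,-1],[0,0,0,0,0,0,-1],[0,0,0,0,0,0,-1],[0,0,0,0,0,0,-1],[0,0,0,0,0,0,-1]]]' 50
```

```text
clock: 22.63
eef_pos: [520.0, 143.3, 61.4]
eef_rot: [-1.572, -0.006, 1.071]
wrist_force: [0.5, -0.3, 0.9]
finger_gap: 37.8
clock: 23.05
eef_pos: [520.3, 143.3, 62.1]
eef_rot: [-1.572, -0.007, 1.071]
wrist_force: [-1.7, -0.0, 2.9]
finger_gap: 9.0
```

```bash
python3 -m handwheel '[[[5,0,0,0,0,0,-1],[12,0,0,0,0,0,-1],[20,0,0,0,0,0,-1],[28,0,0,0,0,0,-1],[36,0,0,0,0,0,-1]]]'|sed -n '2p;4p'; python3 -m handwheel '[[[8,0,0,0,0,0,-1],[16,0,0,0,0,0,-1],[24,0,0,0,0,0,-1],[32,0,0,0,0,0,-1],[40,0,0,0,0,0,-1]]]'|sed -n '2p;4p'; python3 -m handwheel '[[[8,0,0,0,0,0,-1],[16,0,0,0,0,0,-1],[24,0,0,0,0,0,-1],[32,0,0,0,0,0,-1],[36,0,0,0,0,0,-1]]]'|sed -n '2p;4p'
```

```text
eef_pos: [537.8, 175.9, 62.2]
wrist_force: [-1.2, -1.1, -3.0]
eef_pos: [557.1, 211.7, 62.2]
wrist_force: [-2.6, -1.1, -4.6]
eef_pos: [574.7, 244.4, 62.2]
wrist_force: [-1.9, -0.3, -3.9]
```

```bash
python3 -m handwheel '[[[6,0,0,0,0,0,-1],[12,0,0,0,0,0,-1],[18,0,0,0,0,0,-1],[24,0,0,0,0,0,-1],[30,0,0,0,0,0,-1]]]'|sed -n '2p;4p;5p'; python3 -m handwheel '[[[4,0,0,0,0,0,-1],[8,0,0,0,0,0,-1],[12,0,0,0,0,0,-1],[15,0,0,0,0,0,-1],[15,0,0,0,0,0,-1]]]'|sed -n '2p;4p;5p'
```

```text
eef_pos: [588.9, 270.6, 62.2]
wrist_force: [-3.9, -4.9, -2.3]
finger_gap: 8.7
eef_pos: [595.3, 282.7, 62.1]
wrist_force: [-10.7, -11.2, 4.5]
finger_gap: 8.6
```

```bash
python3 -m handwheel '[[[2,0,0,0,0,0,-1],[4,0,0,0,0,0,-1],[6,0,0,0,0,0,-1],[6,0,0,0,0,0,-1]]]'|sed -n '2p;4p;5p'
```

```text
eef_pos: [597.7, 287.1, 62.1]
wrist_force: [-7.2, -7.5, 1.5]
finger_gap: 8.5
```

```bash
for i in 1 2; do python3 -m handwheel '[[[1.5,0,0,0,0,0,-1],[3,0,0,0,0,0,-1],[3,0,0,0,0,0,-1]]]'|sed -n '2p;4p;5p'; done
```

```text
eef_pos: [599.3, 290.0, 62.2]
wrist_force: [-1.3, 1.5, -3.1]
finger_gap: 8.6
eef_pos: [600.7, 292.6, 62.2]
wrist_force: [-3.5, -2.5, -1.9]
finger_gap: 8.4
```

```bash
for i in 1 2; do python3 -m handwheel '[[[1,0,0,0,0,0,-1],[2,0,0,0,0,0,-1],[2,0,0,0,0,0,-1]]]'|sed -n '2p;4p;5p'; done
```

```text
eef_pos: [601.1, 293.3, 62.1]
wrist_force: [-9.1, -11.7, 4.2]
finger_gap: 8.8
eef_pos: [601.1, 293.3, 62.1]
wrist_force: [-13.9, -15.3, 7.2]
finger_gap: 8.6
```

```bash
python3 -m handwheel '[[[2,0,0,0,0,0,-1],[4,0,0,0,0,0,-1],[4,0,0,0,0,0,-1]]]'|sed -n '2p;4p;5p'; python3 -m handwheel '[[[-1,0,0,0,0,0,-1],[-2,0,0,0,0,0,-1],[-2,0,0,0,0,0,-1]]]'|sed -n '2p;4p;5p'
```

```text
eef_pos: [601.2, 293.4, 62.0]
wrist_force: [-23.3, -28.0, 14.8]
finger_gap: 8.4
eef_pos: [600.0, 291.3, 62.2]
wrist_force: [-5.8, -3.9, -1.2]
finger_gap: 8.7
```

```bash
python3 -m handwheel '[[[-1,0,0,0,0,0,-1],[-2,0,0,0,0,0,-1],[-2,0,0,0,0,0,-1]]]'|sed -n '2p;4p;5p'
```

```text
eef_pos: [599.5, 290.5, 62.3]
wrist_force: [1.9, 4.4, -6.2]
finger_gap: 8.5
```

```bash
python3 -m handwheel '[[[0.5,0,0,0,0,0,-0.25],[0.5,0,0,0,0,0,-0.25],[0.5,0,0,0,0,0,-0.25],[0.5,0,0,0,0,0,-0.25]]]'; python3 -m handwheel '[[[0,-10,0,0,0,0,-0.25],[0,-30,0,0,0,0,-0.25],[0,-60,0,0,0,0,-0.25],[0,-95,0,0,0,0,-0.25],[0,-130,0,0,0,0,-0.25]]]'; python3 -m handwheel '[[[-30,0,0,0,0,0,-0.25],[-70,-5,-30,0,0,0,-0.25],[-100,-10,-55,0,0,0,-0.25],[-130,-20,-80,0,0,0,-0.25],[-150,-30,-110,0,0,0,-0.25]]]';python3 -c "
from h import *
p,d=snap('scene','sc10');cv2.imwrite('pics/s10.png',cv2.resize(p[120:330,140:400,::-1],None,fx=3,fy=2.8))
p,d=snap('top','top10');cv2.imwrite('pics/t10.png',cv2.resize(p[60:290,130:390,::-1],None,fx=3,fy=2.6))"
```

```text
clock: 27.55
eef_pos: [600.1, 291.0, 62.6]
eef_rot: [-1.563, 0.02, 1.069]
wrist_force: [-0.6, -0.5, 0.1]
finger_gap: 31.6
clock: 27.97
eef_pos: [602.0, 292.6, 194.9]
eef_rot: [-1.563, 0.02, 1.069]
wrist_force: [0.2, 1.4, 0.7]
finger_gap: 34.9
clock: 28.38
eef_pos: [626.0, 107.0, 228.8]
eef_rot: [-1.564, 0.02, 1.069]
wrist_force: [1.2, 0.8, 0.4]
finger_gap: 35.1
```

View pics/s10.png

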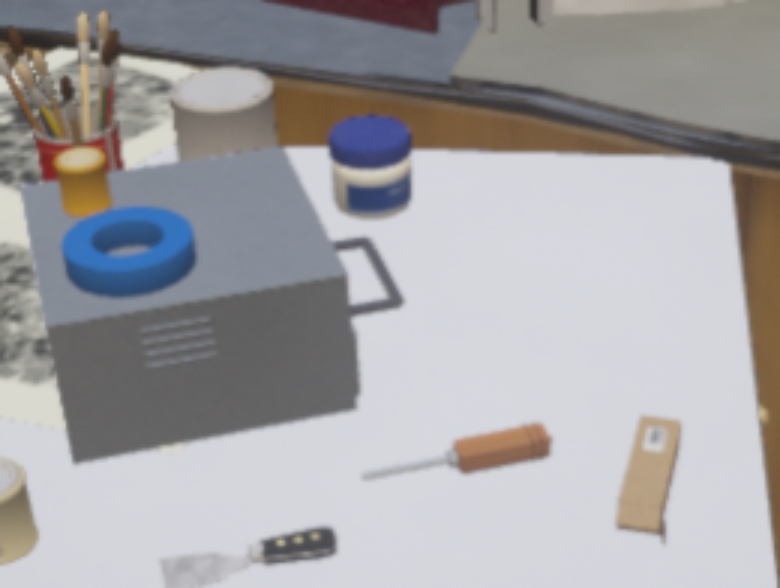

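View pics/t10.png

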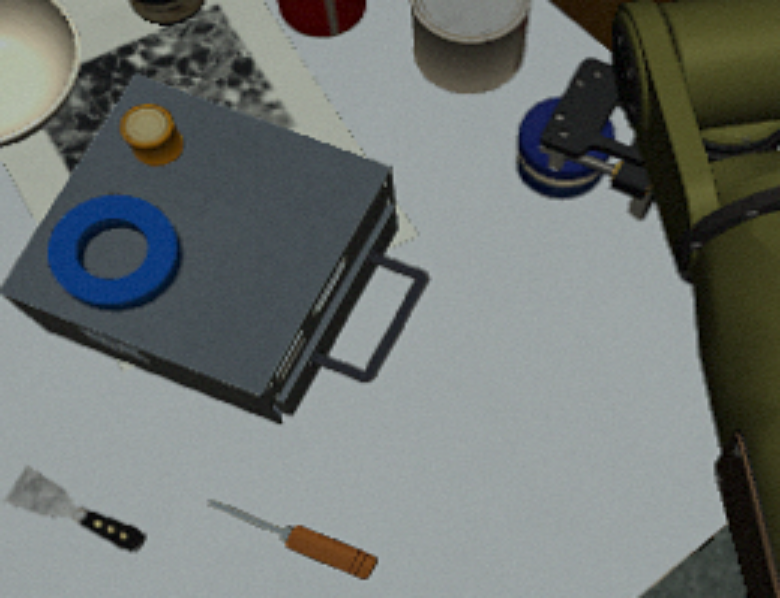

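```bash
python3 -c "
from h import *
a=np.load('pics/sc2.npz')['p'];b=np.load('pics/sc10.npz')['p']
def ctr(p):
    g=cv2.cvtColor(p,cv2.COLOR_RGB2GRAY)[200:235,262:280]; return cv2.findNonZero((g<130).astype(np.uint8)).reshape(-1,2).mean(0), (g<130).sum()
print(ctr(a),ctr(b))
a=np.load('pics/top0.npz')['p'];b=np.load('pics/top10.npz')['p']
def ct(p):
    g=cv2.cvtColor(p,cv2.COLOR_RGB2GRAY)[155:215,245:280]; m=(g<110).astype(np.uint8);return cv2.findNonZero(m).reshape(-1,2).mean(0),m.sum()
print(ct(a),ct(b))
p,d=snap('top','top11'); P=full('top',d); v,u=247,240; print(P[v-2:v+3,u-2:u+3,2].mean())
st()
"
```

```text
(array([ 5.19791667, 21.1875    ]), np.int64(96)) (array([ 5.1443299 , 21.25773196]), np.int64(97))
(array([10.69667319, 20.11545988]), np.uint64(511)) (array([10.7421875, 20.0234375]), np.uint64(512))
0.71414854374083
{'clock': 28.533, 'joints': [0.116, 0.497, 1.213, -0.012, 1.447, -0.948], 'eef_pos': [627.601, 106.578, 228.727], 'eef_rot': [-1.565, 0.019, 1.065], 'wrist_force': [0.132, 0.933, 0.667], 'moment': [0.005, -0.06, -0.01], 'finger_gap': 35.784}
```

The handle is back within 0.1 px of where it was at the start, when the drawer was shut and latched. Nothing is touching the robot, so I'm handing in.

```bash
python3 -m handwheel '[[[0,0,0,0,0,0,-0.25],[0,0,0,0,0,0,-0.25]]]' >/dev/null; python3 -c "
from h import *
print(order.sign_off())"
```

```text
the job is handed in; nothing more can be done
None
```

The job is done and handed in at about 29 s; sign-off gives no verdict, so what follows rests on my own checks.

**What I did:**
- **Latch:** I pushed the pin's rod through the hole. On the first probe, near the hole's centre, it met a lever that gave way at about 4–5 N, so the plate was never forced. The drawer sprang out.
- **Pin and carton:** I laid the pin on the table and pulled the drawer out to its stop. I then laid the large carton flat across the drawer, behind the keeper.
- **Drawer:** I pushed it shut to its stop, pressing up to about 39 N at the wrist.

**What the last checks showed:**
- **Drawer shut and latched:** A light pull of about 5 N on the handle was held. In both cameras the handle is back within 0.1 px of its position at the start.
- **Carton:** I saw it flat and let go before shutting the drawer. I could not see it afterwards.
- **Pin, jar and knife:** The pin lies flat on the table. The jar and knife look undisturbed in the last pictures, though I did not measure their positions again. The one spot height I took for the pin read 0.7 mm; it missed the grip and hit the table, so it confirms nothing.

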